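# Load the cheese press and wind it down with its ratchet lever

## Robot

A 6-joint arm with a two-finger parallel gripper is mounted at the origin on the work surface. World frame = base frame: x ahead of the robot, y to its left, z up, the work surface at z = 0. Lengths are in m, angles in rad, forces in N, time in s.
With the tool pointing down it reaches from about 0.375 to 0.9 m from the base axis. Payload 3.1 kg.
Tool frame: the origin (TCP) lies between the finger pads; the fingertips stand 22 mm ahead of it and the grasp point (between the pads) lies 3 mm ahead of it; z points along the fingers, y is the line along which they close (so a half turn about z gives the same grasp; the last joint's range is limited). The gripper opens to 87 mm and grips with 3 to 60 N. Pads are 19 mm wide; open, the fingers measure 117 mm over their backs; the gripper's body (75 mm by 190 mm) begins 51 mm behind the grasp point.
Start: joints at [1.058, 0.527, 1.433, -0, 1.181, -0.178], TCP at [0.205, 0.59, 0.245] pointing down, gripper open.
Joint ranges: [-3.08, 3.08], [-0.75, 2.2], [0.22, 2.44], [-1.43, 4.57], [0, 2.65], [-2.85, 2.85]. Speed limits (rad/s): [2.79, 2.79, 3.14, 3.14, 3.14, 3.14].

## Interface

Orientations are given as a unit quaternion [x, y, z, w].
In Python, from rig import get_obs, camera, get_calibration, hand_in, cut_out gives the robot as it stands.
- The arm moves only by the shell command python3 -m inch 'ROWS' [OPENING] [FORCE]. ROWS is JSON, one flat list of numbers, 6 for each row, row after row: the shift along the tool's x, y, z scaled (see below), then the turn, a rotation vector about the tool's x, y, z scaled (see below). A call has 1 to 20 rows; each row is the pose to reach, as a shift and turn from the pose commanded when the call began, along the tool's axes at that moment; what a row does not reach only later rows make up. The controller multiplies each number of a shift by 0.08 m and each number of a turn by 90 degrees. A row lasts 1/12 s, in which the tool goes at most 41.7 mm and 7.16 degrees, less where a joint would pass 70% of its speed; a pose out of reach is approached as far as the arm can. A call with a number of a shift or a turn outside -1 to 1 is refused whole. A call with a gripper value outside its range is refused whole. OPENING is the finger opening in mm, from 0 to 87, set as the call begins (- or left out, the last holds). The fingers move at their own pace and stop on an object; FORCE is the grip in N (left out, the last holds). Time passes only in rows, so rows that repeat a pose let the fingers close. It gives the time, the measured TCP pose, the force, the opening and the grip force at its end, in the units of the state.
- get_obs(): the state, without advancing time (a new reading comes with each control period).
- camera(name): name is "scene" or "side" or "wrist"; returns the picture (400x640x3 uint8, red, green, blue); there is no depth.
- get_calibration(name): a dict with "vertical_fov" (degrees; the focal length in pixels is half the picture's height over the tangent of half this angle, whatever the lens; pixels are square), "cx", "cy" (the principal point, pixels), "T" (4x4, takes a point from camera to world coordinates). Camera axes: x right, y down, z forward; pixel columns grow to the right and rows downward; lengths in m; the calibration is good to about 2 mm. A picture is of the moment at which its call begins: read the wrist's pose just before it. get_calibration takes no time and is no camera call; for the wrist camera it gives the pose at the moment of the call.
- hand_in(): hands the job in; it is judged then, once.
Trained networks look in the newest picture that a camera, given by its name, has taken for a name from the list of things; names that differ only in an ending like _2 or _b are one class to them, and where a whole thing is asked for, a point or a joint stands for the part that bears it (a point fixed in the world has none). Each returns a list of dicts, best first, with "conf" (0 to 1); they miss things now and then, are a little off and sometimes report something else, mostly with a low value. They report only what shows in the picture. A call takes as long as a camera call. They do not tell look-alikes from the thing itself.
- cut_out(camera, thing): "region" (400x640 bool, what is visible of it) and "bbox" ([left, top, right, bottom] in pixels, round what is visible of it).
The state is a dict: "time": time; "q": joint angles; "joint_velocities": joint speeds; "joint_torque": joint torques, N m; "position": TCP position; "tool_rot": TCP orientation; "ft_force": force on the tool from outside, world axes, zero at the start; "moment": the same for the moment, N m; "grip_width": finger opening in m; "grip_force": force on a finger pad.
Only numpy, scipy, OpenCV 4.12 (cv2) and the standard library are available. Lean on these libraries where they do the work, as an engineer would, in place of code of your own. Each camera call takes 0.05 s, during which the arm holds its last target. There are 200 camera calls.

## Task

Pull the press tray right out by its handle, stand every filled mould that is waiting on the table upright in it, and slide the tray fully home under the platen. Then work the ratchet lever on the press nut to and fro until the platen bears firmly on the followers: squeeze the rubber buffer above the platen by about 6 mm, which is two full swings of the lever after the platen touches, and no more, since the nut cannot be wound back. Leave the other things on the table where they are.

Things in the scene. Friction and masses are not known exactly. Their poses are not given: they have to be found in the camera images.
- press: four-rod cheese press, fixed: wooden base board, its top 28 mm above the table, from y = -340 to +125 mm, 220 mm wide; upright steel rods (16 mm diameter) at x, y = +-86 mm rising to 285 mm. Origin on the press's centre line at table height, z up. The tray slides out along the press's -y over the long end of the base board; the ratchet lever stands out along its +y
- press_top (a point): centre of the upper face of the square wooden top plate (200 x 200 x 20 mm, upper face 215 mm above the table). On it lies the captive ratchet nut (104 mm across) and over that the lever. The threaded spindle does not turn: it stands up through nut and lever to at most 318 mm and goes down as the nut is wound
- tray (a joint): how far the steel tray is pulled out, m: 0 fully home under the platen, 0.215 fully out (end stop). It slides with about 2 N of friction and stays where it is left
- tray_floor (a point): centre of the tray's inner floor, 34 mm above the table; axes parallel to the press's. The inside is 140 x 140 mm, the walls 4 mm thick and 16 mm high (to 50 mm above the table): four moulds fit two by two at x, y = +-35 mm. Fully out, the tray is clear of the top plate
- tray_handle (a point): middle of the tray's handle, a level wooden bar 14 mm in diameter and 120 mm long across the pull (along the press's x), 58 mm above the table, 195 mm from the tray's centre on its -y side; two thin steel rods join it to the tray 50 mm either side of its middle
- lever (a joint): angle of the ratchet lever, rad: 0 along the press's +y, grows clockwise seen from above, -0.62 to +0.62, where it meets the rods beside it. Growing, its spring pawl takes the nut along (about 5 N at the grip); going back, the pawl clicks over the teeth and the nut stays. It stays where it is left
- lever_grip (a point): middle of the lever's upright round wooden grip (22 mm diameter, standing free from 252 to 326 mm above the table), 165 mm from the nut's axis; the point is 295 mm above the table
- nut (a joint): angle of the ratchet nut, rad, grows clockwise seen from above and lowers the spindle 18 mm per turn. 24 teeth, 0.26 rad apart: the first part of a swing may be lost until the pawl meets a tooth, and a full swing of the lever winds about 1 rad. Starts between 0.3 and 3; the platen touches the followers at about 5.9
- platen (a joint): squeeze of the black rubber buffer between the spindle's foot and the platen, m: 0 while the platen hangs free, grows when the platen bears on something (6 N per mm, 0.014 at most)
- platen_under (a point): centre of the underside of the platen, a white plastic plate 146 x 146 x 14 mm at the lower end of the spindle, 141 mm above the table with the nut at 0; moulds standing on the tray reach 124 mm
- mould0_mid (a point): white plastic cheese mould (cylinder 60 mm in diameter, 55 mm high, pierced with drain holes), filled and closed by a follower with a round wooden stem (26 mm diameter, 35 mm high) standing up from its middle; 90 mm high in all, about 0.26 kg. The point is on its axis, 45 mm above its underside; the stem's middle is 28 mm above the point. z runs up the stem. All are alike; may be absent
- mould1_mid (a point): white plastic cheese mould (cylinder 60 mm in diameter, 55 mm high, pierced with drain holes), filled and closed by a follower with a round wooden stem (26 mm diameter, 35 mm high) standing up from its middle; 90 mm high in all, about 0.26 kg. The point is on its axis, 45 mm above its underside; the stem's middle is 28 mm above the point. z runs up the stem. All are alike; may be absent
- mould2_mid (a point): white plastic cheese mould (cylinder 60 mm in diameter, 55 mm high, pierced with drain holes), filled and closed by a follower with a round wooden stem (26 mm diameter, 35 mm high) standing up from its middle; 90 mm high in all, about 0.26 kg. The point is on its axis, 45 mm above its underside; the stem's middle is 28 mm above the point. z runs up the stem. All are alike; may be absent
- mould3_mid (a point): white plastic cheese mould (cylinder 60 mm in diameter, 55 mm high, pierced with drain holes), filled and closed by a follower with a round wooden stem (26 mm diameter, 35 mm high) standing up from its middle; 90 mm high in all, about 0.26 kg. The point is on its axis, 45 mm above its underside; the stem's middle is 28 mm above the point. z runs up the stem. All are alike; may be absent
- toma: small whole cheese, 128 mm across and 50 mm high, not part of the job; origin under its centre
- jar: glass jar with a steel lid, 70 mm across and 100 mm high, not part of the job; origin under its centre
- knife: cheese knife lying flat, about 265 mm long, dark wooden handle, not part of the job; origin near the middle of its length
There are look-alikes about, which are no part of the job. What is shaped like the part that bears mould0_mid but pink is not meant. What is shaped like the part that bears mould3_mid but orange or pink is not meant.

How it is judged:
By the outcome, as a careful person would: the job done as asked, in the order asked, and still so for the second after the job is handed in, with the robot touching nothing.
Of mould0, mould1, mould2, mould3 only 2 to 4 are there at a start; the rules pass over those that are not, and their reading is None.
At some moment in a run one of mould0, mould1, mould2, mould3 may be knocked a few centimetres aside while the robot is not near it.
It also fails if it takes over 210 s, if anything falls off the work surface, if the arm or the gripper's body presses on something with over 40 N, if the wrist force passes 120 N, or if a joint passes its speed limit or range.

## Working session

There is one attempt and no reset: what is moved stays moved. The work goes in short steps, Python scripts to look and compute and a shell command to move; the robot and the scene stay as the last step left them, time stands still between calls to the robot, and variables do not carry over. Pictures are saved under pics/ and viewed, at most 14 in all, crops included, and the job is handed in when it is done.

```bash
mkdir -p pics; ls; python3 - <<'E'
from rig import *
import cv2,numpy as np
o=get_obs();print({k:np.round(v,3).tolist() for k,v in o.items()})
for n in("scene","side"):
    c=get_calibration(n);print(n,c["vertical_fov"],c["cx"],c["cy"],np.round(c["T"],3).tolist())
    cv2.imwrite(f"pics/{n}0.png",camera(n)[...,::-1])
E
```

```text
pics
{'time': 0.0, 'q': [1.058, 0.528, 1.434, -0.0, 1.181, -0.178], 'joint_velocities': [0.002, -0.0, -0.002, -0.001, 0.001, -0.001], 'joint_torque': [-0.0, -44.004, -17.659, 0.063, 0.058, -0.0], 'position': [0.204, 0.59, 0.244], 'tool_rot': [0.166, 0.986, -0.001, -0.0], 'ft_force': [-0.503, 0.307, 0.48], 'moment': [-0.028, -0.029, 0.017], 'grip_force': 0.0, 'grip_width': 0.087}
scene 45.80583754563034 318.168985897349 193.56128290308558 [[0.625, 0.587, -0.515, 1.238], [0.781, -0.453, 0.43, -0.685], [0.019, -0.671, -0.741, 1.218], [0.0, 0.0, 0.0, 1.0]]
side 51.11401799268348 323.07490585444344 200.34943045217526 [[0.854, -0.318, 0.411, -0.023], [-0.52, -0.511, 0.685, -0.95], [-0.008, -0.798, -0.602, 0.95], [0.0, 0.0, 0.0, 1.0]]
```

View pics/scene0.png

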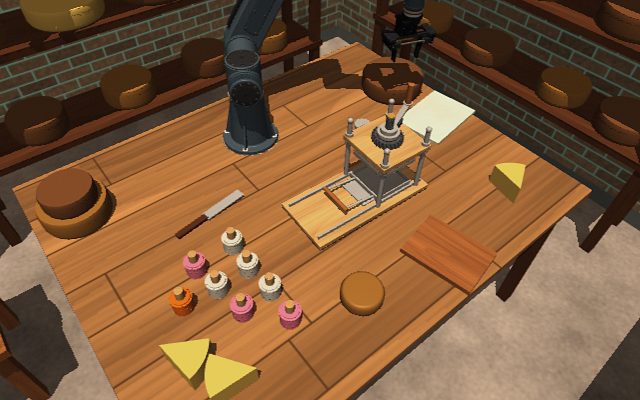

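View pics/side0.png

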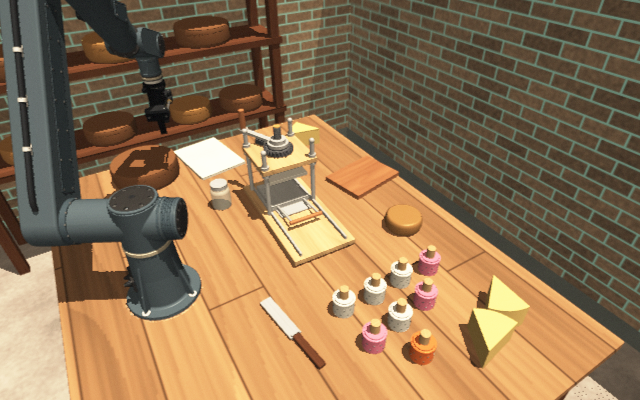

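The scene view shows four white moulds at about (232,240), (247,263), (216,284) and (270,286). Three pink and one orange look-alike stand among them. The press is centred near (388,145), with its tray end toward lower left. I'll localise the moulds with the networks and zoom in on the press.

```bash
cat > h.py <<'E'
from rig import *
import cv2,numpy as np
from scipy.optimize import least_squares
from scipy.spatial.transform import Rotation as R
def K(c):
    f=200/np.tan(np.radians(c["vertical_fov"])/2); return f
def proj(c,P):
    P=np.atleast_2d(P);T=np.linalg.inv(c["T"]);q=P@T[:3,:3].T+T[:3,3];f=K(c)
    return q[:,:2]/q[:,2:]*f+[c["cx"],c["cy"]]
def atz(c,uv,z):
    d=np.array([(uv[0]-c["cx"])/K(c),(uv[1]-c["cy"])/K(c),1]);T=np.array(c["T"]);d=T[:3,:3]@d;o=T[:3,3]
    return o+d*(z-o[2])/d[2]
a=np.linspace(0,2*np.pi,40,endpoint=False);ci=np.c_[np.cos(a),np.sin(a)]
MP=np.vstack([np.c_[r*ci,np.full(40,z)] for r,z in((.03,0),(.03,.055),(.013,.055),(.013,.09))])
def mould_from_bbox(c,bb,z0=0):
    def f(p):
        q=proj(c,MP+[p[0],p[1],z0]);m=np.r_[q.min(0),q.max(0)]
        return m-np.array(bb)
    s=least_squares(f,atz(c,[(bb[0]+bb[2])/2,(bb[1]+bb[3])/2],z0+.04)[:2])
    return s.x,np.abs(s.fun).max()
def moulds(cam,z0=0):
    im=camera(cam);c=get_calibration(cam);out=[]
    for d in cut_out(cam,"mould0_mid"):
        m=d["region"];px=im[m].astype(int)
        # body colour: lower half
        ys=np.nonzero(m)[0];low=m.copy();low[:int(ys.min()+.5*(ys.max()-ys.min()))]=0
        col=np.median(im[low],0)
        bb=np.array(d["bbox"],float)
        p,e=mould_from_bbox(c,bb,z0)
        out.append((p,e,col,d["conf"],bb))
    return out,im
def show(cam,z0=0):
    o,im=moulds(cam,z0)
    for p,e,col,cf,bb in sorted(o,key=lambda t:t[0][0]): print(cam,np.round(p,3),"err%.1f"%e,col,"%.2f"%cf,bb)
    return im
def move(target,rotz=None,Rt=None,ref=None):
    """shift in tool units from present pose to target TCP"""
    o=get_obs();r=R.from_quat(o["tool_rot"]);d=r.inv().apply(np.array(target)-o["position"])
    return np.round(d/.08,3)
E
python3 - <<'E'
from h import *
for n,(x,y) in(("scene",(270,80)),("side",(220,90))):
    im=show(n)
    cr=im[y:y+180,x:x+180 if n=="scene" else x+150]
    cv2.imwrite(f"pics/{n}1.png",cv2.resize(cr,None,fx=3.3,fy=3.3,interpolation=cv2.INTER_CUBIC)[...,::-1])
E
```

```text
scene [ 0.612 -0.33 ] err1.6 [137. 121. 103.] 0.60 [257.7 270.9 282.9 303.1]
scene [ 0.624 -0.424] err1.4 [153.   70.5  75. ] 0.73 [234.3 294.1 255.3 323.1]
scene [ 0.716 -0.335] err0.9 [154.  72.  77.] 0.80 [278.4 300.1 302.6 328.9]
side [ 0.613 -0.338] err1.3 [174.  157.5 129.5] 0.56 [389.4 257.9 414.4 288.3]
side [ 0.62  -0.433] err2.1 [189.  97. 102.] 0.91 [413.3 279.  438.6 308.7]
side [ 0.715 -0.347] err0.8 [187.  96. 100.] 0.84 [418.5 246.8 441.4 276.8]
```

View pics/scene1.png

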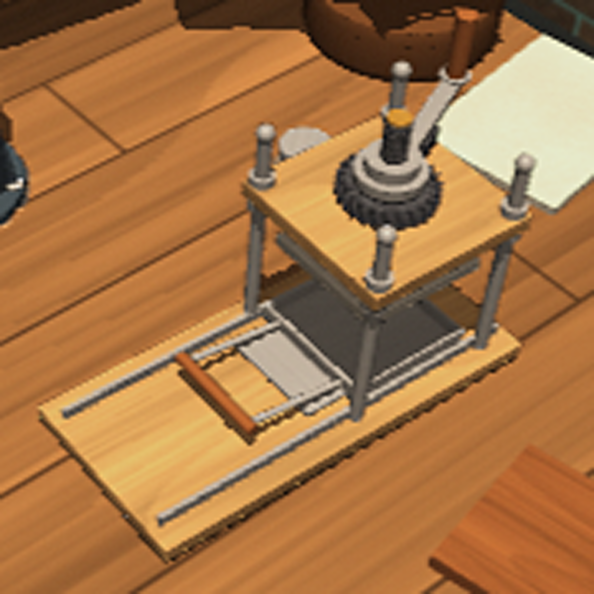

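View pics/side1.png

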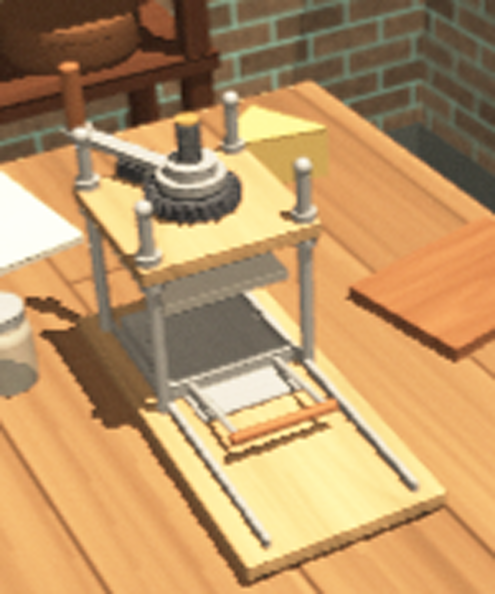

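In the crops, the scene rod tops are at (266,130), (387,233), (401,68) and (525,160), and the handle runs from (182,357) to (252,432). The side rod tops are at (144,208), (303,164), (231,97) and (84,133), and the board's near corners at (243,570) and (445,490). The lever grip top is at (465,12) in scene and (68,66) in side.

```bash
python3 - <<'E'
from h import *
A=lambda p:np.array(p)/3.3+[270,80]
B=lambda p:np.array(p)/3.3+[220,90]
s,d=get_calibration("scene"),get_calibration("side")
r=.086
rows=[(s,A((266,130)),(-r,-r,.281)),(s,A((387,233)),(r,-r,.281)),(s,A((401,68)),(-r,r,.281)),(s,A((525,160)),(r,r,.281)),
(d,B((144,208)),(-r,-r,.281)),(d,B((303,164)),(r,-r,.281)),(d,B((231,97)),(r,r,.281)),(d,B((84,133)),(-r,r,.281)),
(s,A((40,410)),(-.11,-.34,.028)),(s,A((165,547)),(.11,-.34,.028)),(d,B((243,570)),(-.11,-.34,.028)),(d,B((445,490)),(.11,-.34,.028))]
def W(p,l):
    c,n=np.cos(p[2]),np.sin(p[2]);return np.array([p[0]+c*l[0]-n*l[1],p[1]+n*l[0]+c*l[1],l[2]])
f=lambda p:np.concatenate([proj(c,W(p,l))[0]-uv for c,uv,l in rows])
q=least_squares(f,[.6,.1,0.3],loss="soft_l1");p=q.x;print("press",p,np.round(f(p),1))
inv=lambda w:(np.array([[np.cos(p[2]),np.sin(p[2])],[-np.sin(p[2]),np.cos(p[2])]])@(w[:2]-p[:2]))
for c,uv in((s,A((182,357))),(s,A((252,432))),(d,B((234,437))),(d,B((338,406)))):
    w=atz(c,uv,.06);print("handle end",w,inv(w))
for c,uv in((s,A((465,12))),(d,B((68,66)))):
    w=atz(c,uv,.326);print("lever",w,inv(w))
for c,l in((s,[(232,231),(248,254),(216,275),(271,277)]),(d,[(345,290),(376,278),(402,262),(401,304)])):
    print("mould",[np.round(atz(c,u,.09)[:2],3).tolist() for u in l])
print("pink",[np.round(atz(s,u,.09)[:2],3).tolist() for u in[(195,255),(242,297),(291,304),(181,291)]])
for n in("toma","jar","knife"):
    for cn in("scene","side"):
        camera(cn)
        for e in cut_out(cn,n)[:1]: b=e["bbox"];print(n,cn,e["conf"],atz(get_calibration(cn),((b[0]+b[2])/2,(b[1]+b[3])/2),.02)[:2])
E
```

```text
press [ 0.49679423  0.21288176 -0.05255167] [-0.3  0.4 -0.5  0.2  0.2  0.3  0.   0.7 -0.7 -1.9 -0.4 -1.4 -0.3 -1.3
 -1.2 -1.4 -1.6 -0.8 -0.8  2.1  0.6 -1.3  0.4 -0.4]
handle end [0.42876536 0.02064119 0.06      ] [-0.05783704 -0.19554856]
handle end [0.54695871 0.01170484 0.06      ] [ 0.06066254 -0.19826418]
handle end [0.43101746 0.01455859 0.06      ] [-0.05526854 -0.20150446]
handle end [0.54525212 0.00190842 0.06      ] [ 0.05947289 -0.20813671]
lever [0.42716449 0.37028412 0.326     ] [-0.07780156  0.15352759]
lever [0.43066236 0.35841964 0.326     ] [-0.07368531  0.14186323]
mould [[0.415, -0.328], [0.514, -0.336], [0.519, -0.444], [0.617, -0.328]]
mould [[0.408, -0.341], [0.503, -0.35], [0.603, -0.341], [0.504, -0.455]]
pink [[0.424, -0.457], [0.621, -0.425], [0.718, -0.334], [0.505, -0.544]]
toma scene 0.85 [ 0.78818095 -0.13062294]
toma side 0.6 [ 0.8064558 -0.1315992]
jar scene 0.74 [0.486122   0.16114679]
jar side 0.74 [0.50206947 0.17056971]
knife scene 0.85 [ 0.26573613 -0.32864729]
knife side 0.96 [ 0.24824487 -0.34535208]
```

```bash

python3 -m inch '[0,0,-1,0,0,0.82, 0,0,-1,0,0,0.82, 0,0,-1,0,0,0.82, 0,0,-1,0,0,0.82, 0,0,-1,0,0,0.82, 0,0,-1,0,0,0.82, 0,0,-1,0,0,0.82, 0,0,-1,0,0,0.82, 0,0,-1,0,0,0.82, 0,0,-1,0,0,0.82, 0,0,-1,0,0,0.82, 0,0,-1,0,0,0.82]' 0 20
python3 -m inch '[0,0,-1,0,0,0, 0,0,-1,0,0,0]'
python3 -m inch '[-1,0.55,0,0,0,0, -1,0.55,0,0,0,0, -1,0.55,0,0,0,0]'
python3 -m inch '[-1,0.55,0,0,0,0, -1,0.55,0,0,0,0, -1,0.55,0,0,0,0]'
python3 -m inch '[-1,0.55,0,0,0,0, -1,0.55,0,0,0,0, -1,0.55,0,0,0,0]'
python3 -m inch '[-1,0.55,0,0,0,0, -1,0.55,0,0,0,0, -1,0.55,0,0,0,0]'
python3 -m inch '[-1,0.55,0,0,0,0, -1,0.55,0,0,0,0, -1,0.55,0,0,0,0]'
python3 -m inch '[-1,0.55,0,0,0,0, -1,0.55,0,0,0,0, -1,0.55,0,0,0,0]'
python3 -m inch '[-1,0.55,0,0,0,0, -1,0.55,0,0,0,0, -1,0.55,0,0,0,0, -1,0.55,0,0,0,0]'
python3 - <<'E'
from h import *
c=get_calibration("wrist");print(c["vertical_fov"],c["cx"],c["cy"],np.round(c["T"],3).tolist())
cv2.imwrite("pics/w1.png",camera("wrist")[...,::-1])
o=get_obs();print(o["q"],R.from_quat(o["tool_rot"]).as_matrix().round(3).tolist())
E
```

```text
time: 1.9
position: [0.2047, 0.5904, 0.3245]
tool_rot: [0.725, 0.689, -0.0, 0.0]
ft_force: [-0.7, -0.9, 0.1]
grip_width: 0.0152
grip_force: 0.0
time: 2.07
position: [0.204, 0.5892, 0.4027]
tool_rot: [0.724, 0.689, -0.004, 0.001]
ft_force: [1.1, 1.5, 0.7]
grip_width: 0.0036
grip_force: 0.0
time: 2.32
position: [0.246, 0.5042, 0.4054]
tool_rot: [0.725, 0.688, -0.0, 0.002]
ft_force: [-0.1, -0.2, -1.3]
grip_width: 0.0003
grip_force: 0.0
time: 2.57
position: [0.2858, 0.422, 0.4045]
tool_rot: [0.726, 0.688, -0.001, 0.001]
ft_force: [0.5, -0.0, 0.3]
grip_width: 0.0004
grip_force: 0.0
time: 2.82
position: [0.3259, 0.3404, 0.4045]
tool_rot: [0.726, 0.688, -0.001, 0.001]
ft_force: [-0.1, 0.5, -0.4]
grip_width: 0.0003
grip_force: 0.0
time: 3.07
position: [0.3663, 0.2586, 0.4046]
tool_rot: [0.726, 0.687, -0.0, 0.001]
ft_force: [-0.3, 0.0, -0.5]
grip_width: 0.0008
grip_force: 0.0
time: 3.32
position: [0.4066, 0.1765, 0.4046]
tool_rot: [0.726, 0.687, -0.0, 0.001]
ft_force: [0.3, 0.5, -0.2]
grip_width: 0.0004
grip_force: 0.0
time: 3.57
position: [0.4468, 0.0943, 0.4046]
tool_rot: [0.726, 0.687, 0.0, 0.001]
ft_force: [-0.5, 0.5, 0.5]
grip_width: 0.0008
grip_force: 0.0
time: 3.9
position: [0.4852, 0.0145, 0.4041]
tool_rot: [0.726, 0.688, 0.0, -0.0]
ft_force: [1.2, 0.6, 0.3]
grip_width: 0.0006
grip_force: 0.0
61.62714488520093 317.1719916269935 195.59635209043506 [[0.999, -0.052, -0.014, 0.489], [-0.054, -0.963, -0.265, 0.086], [-0.0, 0.265, -0.964, 0.544], [0.0, 0.0, 0.0, 1.0]]
[-1.99102486e-01  1.69470909e-01  1.53755282e+00  1.47608544e-03
  1.43613178e+00 -1.46713961e-01] [[0.053, 0.999, -0.001], [0.999, -0.053, 0.002], [0.002, -0.001, -1.0]]
```

View pics/w1.png

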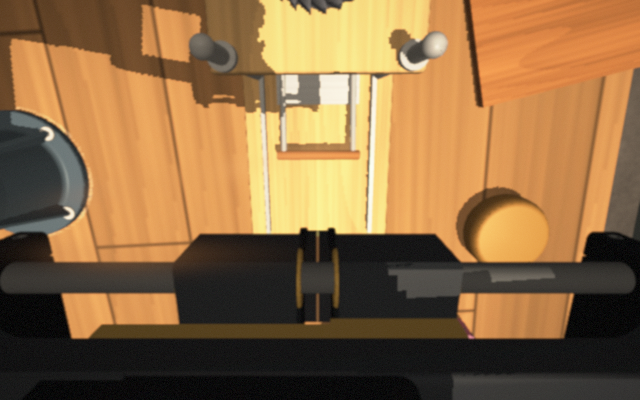

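The wrist view is aligned with the press. The handle bar runs from (277,154) to (360,154), and the front rod knobs are at (205,47) and (433,45).

```bash
python3 - <<'E'
from h import *
c=get_calibration("wrist")
for uv,z in(((277,154),.062),((360,154.5),.062),((205,47),.281),((433,45),.281)): print(atz(c,uv,z))
print(get_obs()["position"])
E
```

```text
[0.4255584  0.02122387 0.062     ]
[0.5449292  0.01423327 0.062     ]
[0.40819734 0.13172635 0.281     ]
[0.57305125 0.12435311 0.281     ]
[0.48403094 0.0159943  0.40407675]
```

```bash

python3 -m inch '[0.4,0,0.5,0,0.28,0, 0.45,0,1,0,0.28,0, 0.45,0,1,0,0.28,0, 0.45,0,1,0,0.28,0, 0.45,0,1,0,0.28,0, 0.45,0,1,0,0.28,0]' 0 20
python3 -m inch '[-0.426,0,0.905,0,0,0, -0.426,0,0.905,0,0,0, -0.426,0,0.905,0,0,0]'
python3 -m inch '[-0.426,0,0.905,0,0,0, -0.426,0,0.905,0,0,0, -0.426,0,0.905,0,0,0]' | head -3
```

```text
time: 4.45
position: [0.4851, 0.0526, 0.3245]
tool_rot: [0.707, 0.672, 0.158, -0.151]
ft_force: [-0.2, -0.3, -0.1]
grip_width: 0.0006
grip_force: 0.0
time: 4.7
position: [0.4821, 0.0539, 0.2407]
tool_rot: [0.707, 0.673, 0.155, -0.154]
ft_force: [-0.6, 0.4, 0.5]
grip_width: 0.0004
grip_force: 0.0
time: 4.95
position: [0.4832, 0.0534, 0.1609]
tool_rot: [0.707, 0.672, 0.155, -0.155]
```

```bash

python3 -m inch '[-0.2,0,0.45,0,0,0, -0.426,0,0.905,0,0,0, -0.51,0,1,0,0,0, -0.51,0,1,0,0,0, -0.51,0,1,0,0,0]'|grep -E 'pos|for'
python3 -m inch '[-0.036,0,0.077,0,0,0, -0.036,0,0.077,0,0,0]'|grep -E 'pos|for'
python3 -m inch '[-0.15,0,-0.071,0,0,0, -0.3,0,-0.142,0,0,0, -0.45,0,-0.213,0,0,0, -0.6,0,-0.284,0,0,0, -0.75,0,-0.355,0,0,0, -0.905,0,-0.426,0,0,0, -0.905,0,-0.426,0,0,0]'|grep -E 'pos|for'
python3 -m inch '[-0.15,0,-0.071,0,0,0, -0.3,0,-0.142,0,0,0, -0.45,0,-0.213,0,0,0, -0.6,0,-0.284,0,0,0, -0.75,0,-0.355,0,0,0, -0.905,0,-0.426,0,0,0, -0.905,0,-0.426,0,0,0]'|grep -E 'pos|for'
python3 -m inch '[-0.15,0,-0.071,0,0,0, -0.3,0,-0.142,0,0,0, -0.45,0,-0.213,0,0,0, -0.6,0,-0.284,0,0,0, -0.7,0,-0.331,0,0,0, -0.77,0,-0.364,0,0,0, -0.77,0,-0.364,0,0,0, -0.77,0,-0.364,0,0,0]'|grep -E 'pos|for'
```

```text
position: [0.4869, 0.0488, 0.0771]
ft_force: [-0.0, -0.1, -0.1]
grip_force: 0.0
position: [0.4868, 0.0483, 0.0698]
ft_force: [-0.7, 0.0, 0.2]
grip_force: 0.0
position: [0.4829, -0.0341, 0.069]
ft_force: [-0.0, -0.5, 0.3]
grip_force: 0.0
position: [0.4783, -0.1149, 0.0681]
ft_force: [0.1, -1.1, 0.6]
grip_force: 0.0
position: [0.4736, -0.18, 0.0678]
ft_force: [-0.7, 0.6, 1.7]
grip_force: 0.5
```

```bash

python3 -m inch '[-0.045,0,-0.021,0,0,0, -0.09,0,-0.042,0,0,0, -0.09,0,-0.042,0,0,0]'|grep -E 'pos|for'
python3 - <<'E'
from h import *
im=camera("side")[90:290,200:400]
cv2.imwrite("pics/s2.png",cv2.resize(im,None,fx=3,fy=3)[...,::-1])
E
```

```text
position: [0.4729, -0.1809, 0.0685]
ft_force: [7.0, 16.2, 1.2]
grip_force: 7.2
```

View pics/s2.png

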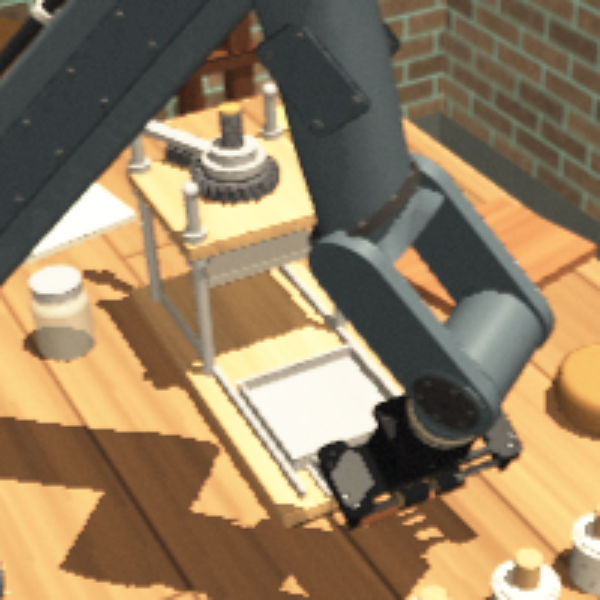

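The tray sits at its end stop: the push reads 16 N and the tray is clear of the plate at (320,405) in the crop. Next I back off and look at the moulds from the wrist.

```bash

python3 -m inch '[0.15,0,0.07,0,0,0, 0.15,0,0.07,0,0,0]'|grep -E 'pos|for'
python3 -m inch '[0.426,0,-0.905,0,0,0, 0.426,0,-0.905,0,0,0, 0.426,0,-0.905,0,0,0]'|grep -E 'pos|ft'
python3 -m inch '[0.426,0,-0.905,0,0,0, 0.426,0,-0.905,0,0,0, 0.426,0,-0.905,0,0,0]'|grep -E 'pos|ft'
python3 -m inch '[0.426,0,-0.905,0,-0.28,0, 0.426,0,-0.905,0,-0.28,0, 0.426,0,-0.905,0,-0.28,0, 0.426,0,-0.905,0,-0.28,0, 0.426,0,-0.905,0,-0.28,0]' 50 20|grep -E 'pos|rot'
python3 -m inch '[-1,0.1,-0.25,0,0,0, -1,0.1,-0.25,0,0,0, -1,0.1,-0.25,0,0,0]'|grep -E 'pos'
python3 -m inch '[-1,0.1,-0.25,0,0,0, -1,0.1,-0.25,0,0,0, -1,0.1,-0.25,0,0,0]'|grep -E 'pos'
python3 -m inch '[-1,0.1,-0.25,0,0,0, -1,0.1,-0.25,0,0,0, -1,0.1,-0.25,0,0,0]'|grep -E 'pos'
python3 -m inch '[-1,0,-0.25,0,0,0, -1,0,-0.25,0,0,0, -1,0,-0.25,0,0,0, -1,0,-0.25,0,0,0]'|grep -E 'pos|rot'
python3 - <<'E'
from h import *
im=show("wrist");cv2.imwrite("pics/w2.png",im[...,::-1])
show("scene")
E
```

```text
position: [0.4736, -0.1721, 0.0678]
ft_force: [0.4, 0.7, 0.6]
grip_force: 0.0
position: [0.4771, -0.1771, 0.1526]
ft_force: [0.3, -1.5, 0.3]
position: [0.4773, -0.1773, 0.2336]
ft_force: [0.9, 0.7, 0.5]
position: [0.4744, -0.1725, 0.3094]
tool_rot: [0.724, 0.69, -0.0, 0.002]
position: [0.4799, -0.2626, 0.3297]
position: [0.4826, -0.3438, 0.3491]
position: [0.4855, -0.4239, 0.3685]
position: [0.4805, -0.4979, 0.3867]
tool_rot: [0.726, 0.687, 0.0, -0.0]
wrist [ 0.612 -0.333] err3.7 [248. 251. 235.] 0.66 [384.1   1.  435.1  51.8]
wrist [ 0.619 -0.428] err2.2 [252. 223. 213.] 0.69 [386.2  76.  440.1 126.3]
wrist [ 0.718 -0.339] err2.0 [235. 162. 160.] 0.82 [4.566e+02 1.000e-01 5.217e+02 5.380e+01]
scene [ 0.61  -0.327] err2.3 [149. 131. 111.] 0.60 [257.5 271.6 284.1 300.5]
scene [ 0.621 -0.424] err1.2 [165.  76.  83.] 0.60 [232.9 293.8 255.5 321.8]
scene [ 0.71  -0.334] err1.0 [166.   75.5  84. ] 0.84 [279.3 297.2 299.7 328.2]
```

View pics/w2.png

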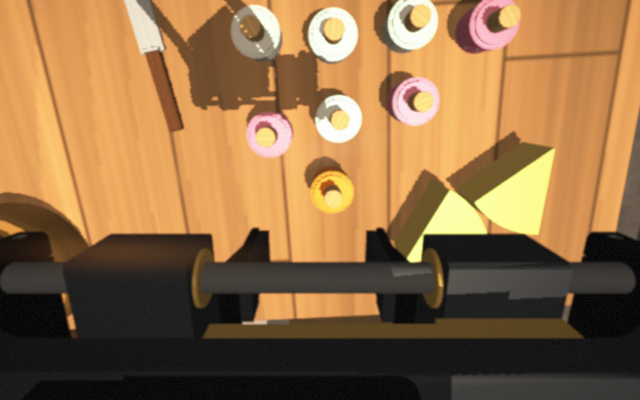

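Wrist view: the white moulds' stem tops are at about (258,28, in shadow), (334,29), (419,13) and (340,120). The pink ones are at (265,136), (423,101) and (508,15), and the orange one at (333,197).

```bash
python3 - <<'E'
from h import *
c=get_calibration("wrist")
for uv,b in(((260,27),(256,33)),((334,29),(333,35)),((419,13),(412,23)),((340,120),(339,118))): print(atz(c,uv,.09)[:2].round(4),atz(c,b,.05)[:2].round(4))
o=get_obs();print(o["position"], move([.51,-.4425,.2]))
E
```

```text
[ 0.4213 -0.3306] [ 0.4096 -0.329 ]
[ 0.509  -0.3372] [ 0.5097 -0.3365]
[ 0.6095 -0.3251] [ 0.6122 -0.3274]
[ 0.5127 -0.4432] [ 0.514  -0.4424]
[ 0.48161641 -0.49371128  0.38746416] [0.653 0.324 2.344]
```

```bash

python3 -m inch '[0.67,0.353,1,0,0,0, 0.67,0.353,1,0,0,0, 0.67,0.353,1,0,0,0, 0.67,0.353,1,0,0,0]' 55 20|grep pos
python3 -m inch '[0,0,1,0,0,0, 0,0,1,0,0,0, 0,0,1,0,0,0]'|grep pos
python3 -m inch '[0,0,1,0,0,0, 0,0,1,0,0,0, 0,0,1,0,0,0, 0,0,1,0,0,0]'|grep pos
python3 - <<'E'
from h import *
cv2.imwrite("pics/w3.png",camera("wrist")[...,::-1]);print(move([.513,-.4428,.081]))
E
```

```text
position: [0.5125, -0.4368, 0.3036]
position: [0.5098, -0.4394, 0.2218]
position: [0.5123, -0.4427, 0.1485]
[ 0.017 -0.01   0.871]
```

View pics/w3.png

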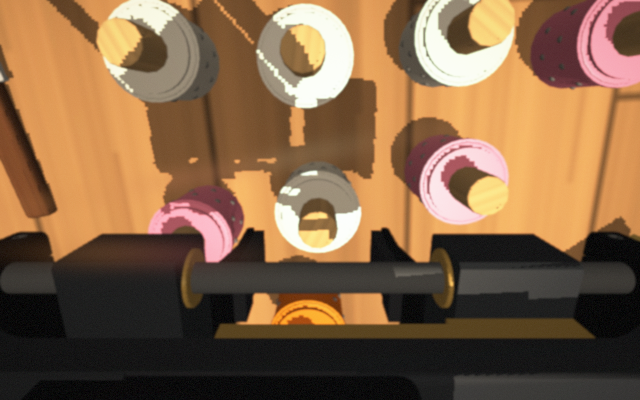

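Close up, the stem tops are at D (317,231), B (302,47), A (120,40) and C (492,22). D is centred between the fingers.

```bash
python3 - <<'E'
from h import *
c=get_calibration("wrist")
for uv in((317,231),(303,47),(121,40),(492,22)): print(atz(c,uv,.09)[:2].round(4))
E
python3 -m inch '[0,0,0.3,0,0,0, 0,0,0.6,0,0,0, 0,0,0.85,0,0,0, 0,0,0.85,0,0,0, 0,0,0.85,0,0,0]'|grep -E 'pos|ft'
python3 -m inch '[0,0,0,0,0,0, 0,0,0,0,0,0, 0,0,0,0,0,0, 0,0,0,0,0,0, 0,0,0,0,0,0, 0,0,0,0,0,0, 0,0,0,0,0,0, 0,0,0,0,0,0]' 20 20
python3 -m inch '[0,0,-0.2,0,0,0, 0,0,-0.5,0,0,0, 0,0,-1,0,0,0, 0,0,-1,0,0,0]'
```

```text
[ 0.5129 -0.4507]
[ 0.5107 -0.342 ]
[ 0.4114 -0.3334]
[ 0.6138 -0.3347]
position: [0.5138, -0.4441, 0.0829]
ft_force: [-0.3, -0.1, 0.1]
time: 12.08
position: [0.5125, -0.4429, 0.0807]
tool_rot: [0.725, 0.689, -0.0, 0.0]
ft_force: [-1.2, 0.8, 3.8]
grip_width: 0.0254
grip_force: 20.0
time: 12.42
position: [0.5156, -0.4456, 0.1666]
tool_rot: [0.725, 0.689, -0.0, 0.006]
ft_force: [1.0, -2.6, -1.4]
grip_width: 0.0256
grip_force: 20.0
```

```bash

python3 -m inch '[0,0,-1,0,0,0, 0,0,-1,0,0,0, 0,0,-1,0,0,0]'|grep pos
python3 -m inch '[0.5,0,0,0,0,0, 1,-0.04,0,0,0,0, 1,-0.04,0,0,0,0]'|grep pos
python3 -m inch '[0.5,0,0,0,0,0, 1,-0.04,0,0,0,0, 1,-0.04,0,0,0,0]'|grep pos
python3 -m inch '[0.5,0,0,0,0,0, 1,-0.04,0,0,0,0, 1,-0.04,0,0,0,0]'|grep pos
python3 -m inch '[0.5,0,0,0,0,0, 1,-0.04,0,0,0,0, 1,-0.04,0,0,0,0]'|grep pos
python3 -m inch '[0.5,0,0,0,0,0, 1,-0.04,0,0,0,0, 1,-0.04,0,0,0,0, 1,-0.04,0,0,0,0]'|grep -E "pos|grip"
python3 - <<'E'
from h import *
cv2.imwrite("pics/w4.png",camera("wrist")[...,::-1]);print(move([.521,.034,.116]))
E
```

```text
position: [0.5158, -0.4459, 0.2479]
position: [0.5111, -0.3528, 0.2378]
position: [0.5119, -0.2734, 0.238]
position: [0.5125, -0.1943, 0.2384]
position: [0.5134, -0.1151, 0.2387]
position: [0.5161, -0.0402, 0.2393]
grip_width: 0.0253
grip_force: 20.0
[0.948 0.009 1.544]
```

View pics/w4.png

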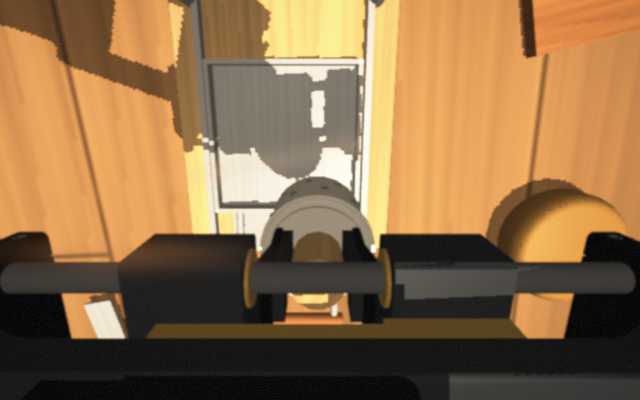

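The tray rim corners are at about (203,60), (362,60) and (211,208). The held mould's body rim is centred near (318,249).

```bash
python3 - <<'E'
from h import *
c=get_calibration("wrist")
for uv,z in(((203,60),.05),((362,60),.05),((211,208),.05),((318,249),.213)): print(atz(c,uv,z)[:2].round(4))
P=np.array([.484,-.002]);t=-.0525;M=np.array([[np.cos(t),-np.sin(t)],[np.sin(t),np.cos(t)]])
for l in((-.074,.074),(.074,.074),(-.074,-.074)): 
    w=P+M@l;print(w.round(4),proj(c,[*w,.05]))
o=get_obs();print(o["position"],proj(c,np.c_[MP[40:80,:2]+o["position"][:2],np.full(40,.213)])[[0,10,20,30]])
E
```

```text
[0.417  0.0735]
[0.5625 0.0664]
[ 0.4056 -0.0682]
[ 0.5166 -0.0451]
[0.414  0.0758] [[199.32590053  57.47314534]]
[0.5618 0.068 ] [[361.21824599  58.17802952]]
[ 0.4062 -0.072 ] [[212.13087025 211.50221949]]
[ 0.51674375 -0.04169388  0.23952046] [[374.16876483 240.68047123]
 [315.15539828 188.81111661]
 [262.00452004 245.6595559 ]
 [320.5201844  292.91313035]]
```

```bash

python3 -m inch '[0.5,0.01,0,0,0,0, 0.955,0.02,0.3,0,0,0, 0.955,0.02,0.6,0,0,0, 0.955,0.02,0.8,0,0,0, 0.955,0.02,0.8,0,0,0, 0.955,0.02,0.8,0,0,0]'|grep -E 'pos|ft'
python3 -m inch '[0,0,0.3,0,0,0, 0,0,0.5,0,0,0, 0,0,0.65,0,0,0, 0,0,0.73,0,0,0, 0,0,0.73,0,0,0, 0,0,0.73,0,0,0]'|grep -E 'pos|ft'
```

```text
position: [0.5224, 0.0328, 0.1753]
ft_force: [0.8, 1.0, -3.2]
position: [0.5236, 0.033, 0.1186]
ft_force: [-0.2, -0.2, -2.8]
```

```bash

python3 -m inch '[0,0,0.02,0,0,0, 0,0,0.04,0,0,0, 0,0,0.04,0,0,0]'|grep -E 'pos|ft'
python3 -m inch '[0,0,0,0,0,0, 0,0,0,0,0,0, 0,0,0,0,0,0, 0,0,0,0,0,0]' 48 20|grep -E 'pos|ft|wid'
python3 -m inch '[0,0,-0.3,0,0,0, 0,0,-0.7,0,0,0, 0,0,-1,0,0,0, 0,0,-1,0,0,0]'|grep -E 'pos|ft'
python3 -m inch '[0,0,-1,0,0,0, 0,0,-1,0,0,0, 0,0,-1,0,0,0]'|grep -E 'pos|ft'
python3 - <<'E'
from h import *
show("wrist",.034);show("scene",.034);show("side",.034);show("side")
print(move([.611,-.334,.27]))
E
```

```text
position: [0.5237, 0.0335, 0.1157]
ft_force: [0.9, 0.0, 1.0]
position: [0.5226, 0.034, 0.1147]
ft_force: [-0.1, 0.6, 0.1]
grip_width: 0.0437
position: [0.5256, 0.0336, 0.199]
ft_force: [1.0, -0.1, 0.5]
position: [0.5267, 0.0335, 0.2808]
ft_force: [0.5, -0.0, 0.0]
scene [ 0.627 -0.343] err0.8 [144. 128. 108.] 0.94 [258.  272.3 280.  301.6]
scene [ 0.641 -0.435] err0.3 [161.  75.  81.] 0.59 [231.6 293.3 255.4 325.1]
scene [ 0.731 -0.341] err1.0 [161.   76.5  81. ] 0.85 [281.1 298.3 302.1 328.8]
side [ 0.456 -0.112] err29.6 [242. 216. 191.] 0.42 [278.2 210.4 356.2 265.3]
side [ 0.594 -0.358] err0.7 [183. 166. 134.] 0.75 [390.3 255.6 414.9 287.7]
side [ 0.602 -0.45 ] err1.6 [196. 101. 106.] 0.66 [416.  275.8 438.2 308.7]
side [ 0.685 -0.364] err1.5 [195.5 102.  106. ] 0.75 [417.7 245.7 438.2 276.2]
side [ 0.484 -0.086] err27.7 [242. 217. 192.] 0.45 [283.3 209.7 357.3 266.5]
side [ 0.615 -0.335] err0.0 [182. 165. 135.] 0.64 [390.5 256.1 413.  288.3]
side [ 0.622 -0.43 ] err2.9 [200.  103.5 109.5] 0.79 [415.4 278.8 436.3 306.9]
side [ 0.716 -0.346] err2.1 [196. 102. 106.] 0.65 [420.6 245.5 439.2 277.2]
[-4.536  1.349  0.032]
```

```bash

python3 -m inch '[-0.5,0,0,0,0,0, -1,0.2,0,0,0,0, -1,0.2,0,0,0,0]' 55 20|grep pos
python3 -m inch '[-0.5,0,0,0,0,0, -1,0.2,0,0,0,0, -1,0.2,0,0,0,0]'|grep pos
python3 -m inch '[-0.5,0,0,0,0,0, -1,0.2,0,0,0,0, -1,0.2,0,0,0,0]'|grep pos
python3 -m inch '[-0.5,0,0,0,0,0, -1,0.2,0,0,0,0, -1,0.2,0,0,0,0]'|grep pos
python3 -m inch '[-0.5,0,0,0,0,0, -1,0.2,0,0,0,0, -1,0.2,0,0,0,0]'|grep pos
python3 -m inch '[-0.5,0,0,0,0,0, -0.7,0.2,0,0,0,0, -0.7,0.2,0,0,0,0, -0.7,0.2,0,0,0,0]'|grep pos
python3 - <<'E'
from h import *
im=show("wrist");cv2.imwrite("pics/w5.png",im[...,::-1]);show("wrist");show("scene")
E
```

```text
position: [0.537, -0.0526, 0.2741]
position: [0.5489, -0.1342, 0.274]
position: [0.5606, -0.2154, 0.2739]
position: [0.572, -0.2964, 0.2736]
position: [0.5833, -0.3772, 0.2731]
position: [0.5953, -0.4269, 0.2728]
wrist [ 0.614 -0.33 ] err1.3 [174. 159. 137.] 0.67 [301.9  45.3 360.7 110.5]
wrist [ 0.618 -0.432] err2.7 [254. 238. 231.] 0.66 [308.8 143.6 369.2 203.9]
wrist [ 0.718 -0.337] err3.3 [254. 224. 220.] 0.82 [394.2  45.2 464.6 114.2]
wrist [ 0.613 -0.333] err1.4 [173. 159. 137.] 0.83 [301.4  49.  360.3 113.9]
wrist [ 0.617 -0.432] err2.3 [254. 237. 229.] 0.59 [308.6 142.  368.1 205.7]
wrist [ 0.718 -0.339] err1.6 [254. 225. 222.] 0.65 [391.3  49.9 465.1 115.1]
scene [0.493 0.055] err0.6 [149. 133. 112.] 0.62 [335.1 186.1 355.1 213. ]
scene [ 0.608 -0.332] err0.3 [116. 103.  85.] 0.85 [257.7 271.5 280.4 301.4]
scene [ 0.617 -0.419] err1.9 [167.  75.  85.] 0.72 [234.2 292.6 255.9 319.3]
```

```bash

python3 -m inch '[0.5,0.1,0,0,0,0, 1,0.145,0.3,0,0,0, 1,0.145,0.7,0,0,0, 1,0.145,1,0,0,0, 1,0.145,1,0,0,0]'|grep pos
python3 -m inch '[0.15,0,0.4,0,0,0, 0.15,0,0.7,0,0,0, 0.15,0,0.7,0,0,0]'|grep pos
python3 - <<'E'
from h import *
show("wrist");print(move([.613,-.3335,.081]))
E
```

```text
position: [0.6081, -0.343, 0.1891]
position: [0.6092, -0.3331, 0.135]
wrist [ 0.612 -0.336] err1.8 [198. 178. 150.] 0.66 [276.5 157.4 366.1 253.6]
wrist [ 0.62  -0.418] err43.7 [255. 214. 224.] 0.79 [296.9 292.4 376.8 327.6]
wrist [ 0.717 -0.332] err9.5 [254. 222. 159.] 0.87 [410.1 156.5 520.9 232.1]
[0.028 0.014 0.731]
```

```bash

python3 -m inch '[0,0,0.3,0,0,0, 0,0,0.55,0,0,0, 0,0,0.7,0,0,0, 0,0,0.7,0,0,0]'|grep -E 'pos|ft'
python3 -m inch '[0,0,0,0,0,0, 0,0,0,0,0,0, 0,0,0,0,0,0, 0,0,0,0,0,0, 0,0,0,0,0,0, 0,0,0,0,0,0, 0,0,0,0,0,0, 0,0,0,0,0,0]' 20 20|grep -vE 'rot'
python3 -m inch '[0,0,-0.2,0,0,0, 0,0,-0.5,0,0,0, 0,0,-1,0,0,0, 0,0,-1,0,0,0]'|grep -vE 'rot'
python3 -m inch '[0,0,-0.5,0,0,0, 0,0,-1,0,0,0, 0,0,-1,0,0,0, 0,0,-1,0,0,0]'|grep pos
python3 - <<'E'
from h import *
print(move([.452,.037,.24]))
E
```

```text
position: [0.6109, -0.3353, 0.0819]
ft_force: [-0.5, 0.5, -0.1]
time: 20.27
position: [0.6118, -0.3354, 0.0834]
ft_force: [-1.1, -0.8, 5.1]
grip_width: 0.0256
grip_force: 20.0
time: 20.6
position: [0.6149, -0.3375, 0.1694]
ft_force: [2.2, -1.9, -1.2]
grip_width: 0.0252
grip_force: 20.0
position: [0.6127, -0.3361, 0.2452]
[ 4.555 -2.244  0.038]
```

```bash

python3 -m inch '[0.5,-0.2,0,0,0,0, 0.907,-0.448,0,0,0,0, 0.907,-0.448,0,0,0,0]'|grep pos
python3 -m inch '[0.5,-0.2,0,0,0,0, 0.907,-0.448,0,0,0,0, 0.907,-0.448,0,0,0,0]'|grep pos
python3 -m inch '[0.5,-0.2,0,0,0,0, 0.907,-0.448,0,0,0,0, 0.907,-0.448,0,0,0,0]'|grep pos
python3 -m inch '[0.5,-0.2,0,0,0,0, 0.907,-0.448,0,0,0,0, 0.907,-0.448,0,0,0,0]'|grep pos
python3 - <<'E'
from h import *
im=camera("wrist");cv2.imwrite("pics/w6.png",im[...,::-1]);show("wrist",.034)
E
python3 -m inch '[0.5,-0.2,0,0,0,0, 0.907,-0.448,0,0,0,0, 0.907,-0.448,0,0,0,0, 0.907,-0.448,0,0,0,0]'|grep -E "pos|grip"
python3 - <<'E'
from h import *
print(move([.452,.0355,.117]))
E
```

```text
position: [0.5708, -0.2504, 0.237]
position: [0.5393, -0.1775, 0.2385]
position: [0.5075, -0.1046, 0.2393]
position: [0.4755, -0.0316, 0.2399]
wrist [ 0.478 -0.072] err23.8 [145. 110.  67.] 0.97 [261.3 173.4 373.6 261.4]
position: [0.4502, 0.0368, 0.2419]
grip_width: 0.0256
grip_force: 20.0
[-0.015  0.027  1.561]
```

View pics/w6.png

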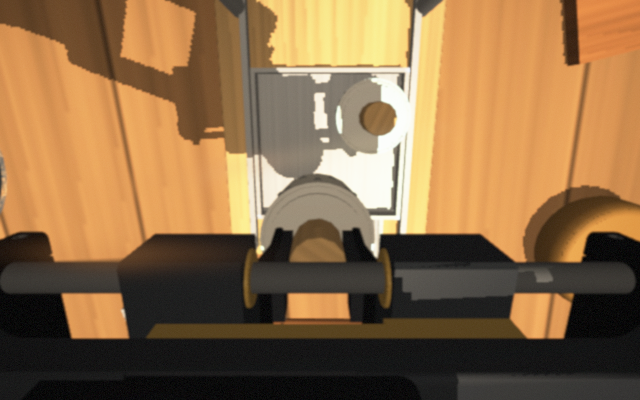

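The first mould stands in the tray, stem at (379,118). Now I lower the second into its slot.

```bash

python3 -m inch '[-0.01,0.02,0.5,0,0,0, -0.01,0.02,0.8,0,0,0, -0.01,0.02,1,0,0,0, -0.01,0.02,1,0,0,0]'|grep -E 'pos|ft'
python3 -m inch '[0,0,0.25,0,0,0, 0,0,0.4,0,0,0, 0,0,0.53,0,0,0, 0,0,0.53,0,0,0, 0,0,0.53,0,0,0]'|grep -E 'pos|ft'
python3 -m inch '[0,0,0.02,0,0,0, 0,0,0.03,0,0,0, 0,0,0.03,0,0,0]'|grep -E 'pos|ft'
```

```text
position: [0.4519, 0.034, 0.1595]
ft_force: [-1.2, -0.6, -4.0]
position: [0.454, 0.0344, 0.1205]
ft_force: [-0.2, -0.2, -2.6]
position: [0.454, 0.0348, 0.1191]
ft_force: [0.9, -1.2, 3.4]
```

```bash

python3 -m inch '[0,0,0,0,0,0, 0,0,0,0,0,0, 0,0,0,0,0,0, 0,0,0,0,0,0]' 48 20|grep -E 'pos|ft|wid'
python3 -m inch '[0,0,-0.3,0,0,0, 0,0,-0.7,0,0,0, 0,0,-1,0,0,0, 0,0,-1,0,0,0]'|grep -E 'pos|ft'
python3 -m inch '[0,0,-1,0,0,0, 0,0,-1,0,0,0, 0,0,-1,0,0,0]'|grep -E 'pos|ft'
python3 -m inch '[-0.5,0,0,0,0,0, -1,0.1,0,0,0,0, -1,0.1,0,0,0,0]' 55 20|grep pos
python3 -m inch '[-0.5,0,0,0,0,0, -1,0.1,0,0,0,0, -1,0.1,0,0,0,0]'|grep pos
python3 -m inch '[-0.5,0,0,0,0,0, -1,0.1,0,0,0,0, -1,0.1,0,0,0,0]'|grep pos
python3 -m inch '[-0.5,0,0,0,0,0, -1,0.1,0,0,0,0, -1,0.1,0,0,0,0]'|grep pos
python3 -m inch '[-0.5,0,0,0,0,0, -1,0.1,0,0,0,0, -1,0.1,0,0,0,0]'|grep pos
python3 -m inch '[-0.5,0,0,0,0,0, -0.7,0.1,0,0,0,0, -0.7,0.1,0,0,0,0, -0.7,0.1,0,0,0,0]'|grep pos
python3 - <<'E'
from h import *
im=show("wrist");cv2.imwrite("pics/w7.png",im[...,::-1]);show("scene")
E
```

```text
position: [0.4525, 0.0355, 0.1179]
ft_force: [0.4, 0.3, -0.8]
grip_width: 0.0433
position: [0.4553, 0.0352, 0.2016]
ft_force: [0.6, 0.6, -0.6]
position: [0.4565, 0.035, 0.2831]
ft_force: [0.8, -0.6, 0.2]
position: [0.4583, -0.0504, 0.2776]
position: [0.4623, -0.1313, 0.2773]
position: [0.4662, -0.2121, 0.2772]
position: [0.4699, -0.2927, 0.2771]
position: [0.4733, -0.3732, 0.2768]
position: [0.4772, -0.4221, 0.2763]
wrist [ 0.617 -0.429] err2.2 [254. 233. 171.] 0.63 [403.5 139.6 475.3 199.6]
wrist [ 0.715 -0.337] err0.3 [244. 175. 135.] 0.75 [490.7  47.2 587.  109.9]
scene [ 0.272 -0.331] err22.9 [97.5 50.  27. ] 0.59 [176.9 188.5 243.3 238.3]
scene [0.431 0.062] err2.8 [149.5 134.  113. ] 0.71 [322.8 173.4 346.5 202.1]
scene [ 0.621 -0.43 ] err2.4 [167.  78.  84.] 0.79 [231.2 296.1 253.9 321.8]
scene [ 0.717 -0.334] err1.3 [166.  83.  83.] 0.60 [280.3 300.6 301.9 328.6]
```

View pics/w7.png

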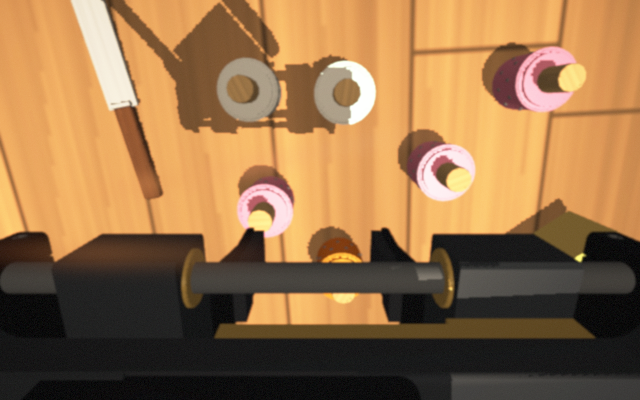

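The remaining moulds are B, stem at (347,93), and A, stem at (240,89).

```bash
python3 - <<'E'
from h import *
c=get_calibration("wrist")
for uv in((347,93),(240,89)): print(atz(c,uv,.09)[:2].round(4))
b=atz(c,(347,93),.09);print(get_obs()["position"],move([b[0],b[1]-.002,.2]))
E
```

```text
[ 0.5086 -0.3406]
[ 0.4092 -0.3321]
[ 0.47721443 -0.42068383  0.27747592] [0.993 0.343 0.969]
```

```bash

python3 -m inch '[0.5,0.2,0,0,0,0, 0.99,0.34,0.3,0,0,0, 0.99,0.34,0.7,0,0,0, 0.99,0.34,1,0,0,0, 0.99,0.34,1,0,0,0]'|grep pos
python3 -m inch '[0,0,0.4,0,0,0, 0,0,0.8,0,0,0, 0,0,0.8,0,0,0, 0,0,0.8,0,0,0]'|grep pos
python3 - <<'E'
from h import *
im=show("wrist");cv2.imwrite("pics/w8.png",im[...,::-1]);print(move([.509,-.342,.082]))
E
```

```text
position: [0.506, -0.34, 0.1932]
position: [0.508, -0.3442, 0.1338]
wrist [ 0.413 -0.332] err2.9 [172. 132.  83.] 0.48 [127.7 148.4 238.7 237.6]
wrist [ 0.694 -0.341] err30.4 [206. 127. 124.] 0.80 [532.2 137.2 639.4 231.9]
[ 0.05  -0.012  0.677]
```

```bash

python3 -m inch '[0.02,0,0.3,0,0,0, 0.03,0,0.5,0,0,0, 0.03,0,0.66,0,0,0, 0.03,0,0.66,0,0,0]'|grep -E 'pos|ft'
python3 -m inch '[0,0,0,0,0,0, 0,0,0,0,0,0, 0,0,0,0,0,0, 0,0,0,0,0,0, 0,0,0,0,0,0, 0,0,0,0,0,0, 0,0,0,0,0,0, 0,0,0,0,0,0]' 20 20|grep -vE 'rot'
python3 -m inch '[0,0,-0.2,0,0,0, 0,0,-0.5,0,0,0, 0,0,-1,0,0,0, 0,0,-1,0,0,0]'|grep -vE 'rot'
python3 -m inch '[0,0,-0.5,0,0,0, 0,0,-1,0,0,0, 0,0,-1,0,0,0, 0,0,-1,0,0,0]'|grep pos
python3 - <<'E'
from h import *
print(move([.5175,-.039,.24]))
E
```

```text
position: [0.5083, -0.3422, 0.0806]
ft_force: [-0.1, 1.3, 0.2]
time: 27.97
position: [0.5091, -0.3426, 0.0815]
ft_force: [0.6, -0.4, 3.6]
grip_width: 0.0255
grip_force: 20.0
time: 28.3
position: [0.5113, -0.3449, 0.1669]
ft_force: [1.8, -1.6, -1.3]
grip_width: 0.0258
grip_force: 20.0
position: [0.5094, -0.3432, 0.2429]
[ 3.803 -0.093  0.023]
```

```bash

python3 -m inch '[0.5,0,0,0,0,0, 0.95,-0.023,0,0,0,0, 0.95,-0.023,0,0,0,0]'|grep pos
python3 -m inch '[0.5,0,0,0,0,0, 0.95,-0.023,0,0,0,0, 0.95,-0.023,0,0,0,0]'|grep pos
python3 -m inch '[0.5,0,0,0,0,0, 0.95,-0.023,0,0,0,0, 0.95,-0.023,0,0,0,0]'|grep pos
python3 -m inch '[0.5,0,0,0,0,0, 0.95,-0.023,0,0,0,0, 0.95,-0.023,0,0,0,0, 0.95,-0.023,0,0,0,0, 0.95,-0.023,0,0,0,0]'|grep -E "pos|grip"
python3 - <<'E'
from h import *
print(move([.5175,-.0385,.116]))
im=show("wrist",.034);c=get_calibration("wrist")
P=np.array([.485,-.002]);t=-.0525;M=np.array([[np.cos(t),-np.sin(t)],[np.sin(t),np.cos(t)]])
v=im.copy()
for l in((-.035,.035),(.035,.035)):
    w=P+M@l
    for k in range(0,160): 
        u=proj(c,MP[k]+[*w,.034])[0].round().astype(int);cv2.circle(v,tuple(int(i) for i in u),0,(255,0,0),-1)
cv2.imwrite("pics/w9.png",v[...,::-1])
E
```

```text
position: [0.5071, -0.258, 0.2376]
position: [0.509, -0.1826, 0.2379]
position: [0.5112, -0.1076, 0.2383]
position: [0.5159, -0.0384, 0.2396]
grip_width: 0.0254
grip_force: 20.0
[-1.000e-03  2.400e-02  1.545e+00]
wrist [0.453 0.031] err2.3 [154. 141. 120.] 0.59 [204.8  72.3 279.  146.4]
```

View pics/w9.png

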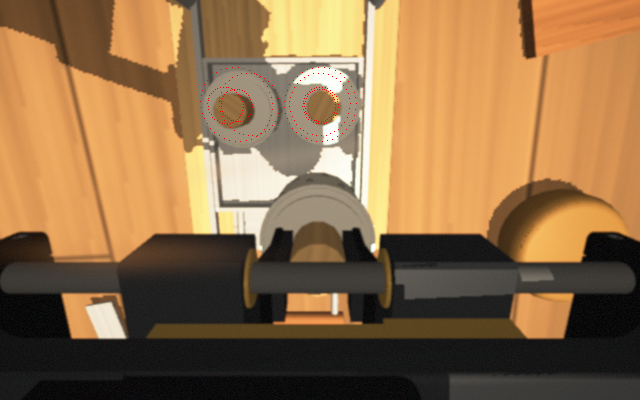

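Both placed moulds match the predicted outlines at (240,107) and (322,103). Lowering the third.

```bash

python3 -m inch '[0,0.02,0.5,0,0,0, 0,0.02,0.8,0,0,0, 0,0.02,1,0,0,0, 0,0.02,1,0,0,0]'|grep -E 'pos|ft'
python3 -m inch '[0,0,0.25,0,0,0, 0,0,0.4,0,0,0, 0,0,0.53,0,0,0, 0,0,0.53,0,0,0, 0,0,0.55,0,0,0]'|grep -E 'pos|ft'
python3 -m inch '[0,0,0,0,0,0, 0,0,0,0,0,0, 0,0,0,0,0,0, 0,0,0,0,0,0]' 48 20|grep -E 'pos|ft|wid'
python3 -m inch '[0,0,-0.3,0,0,0, 0,0,-0.7,0,0,0, 0,0,-1,0,0,0, 0,0,-1,0,0,0]'|grep -E 'pos|ft'
python3 -m inch '[0,0,-1,0,0,0, 0,0,-1,0,0,0, 0,0,-1,0,0,0]' 55|grep -E 'pos|ft'
python3 - <<'E'
from h import *
print(move([.411,-.335,.27]))
E
```

```text
position: [0.5158, -0.0392, 0.1575]
ft_force: [-0.8, -0.1, -2.8]
position: [0.5199, -0.0366, 0.1208]
ft_force: [-3.0, 15.1, 29.8]
position: [0.5223, -0.0378, 0.1211]
ft_force: [1.1, 5.7, 8.9]
grip_width: 0.0429
position: [0.5227, -0.0404, 0.2033]
ft_force: [-0.9, 0.0, 0.1]
position: [0.5232, -0.0405, 0.2848]
ft_force: [1.2, -0.2, -0.0]
[-3.748 -1.212  0.18 ]
```

```bash

python3 -m inch '[-0.5,0,-0.3,0,0,0, -1,0,-0.3,0,0,0, -1,0,-0.3,0,0,0, -1,0,-0.3,0,0,0]'|grep -E 'pos|ft'
python3 - <<'E'
from h import *
a=camera("wrist")[20:300,150:450];b=camera("side")[170:250,260:360];c=camera("scene")[150:230,290:390]
z=lambda i,s:cv2.resize(i,None,fx=s,fy=s,interpolation=cv2.INTER_CUBIC)
r=np.vstack([z(b,3.7),z(c,3.7)])[:592];a=z(a,1.4);p=np.zeros((592,a.shape[1],3),np.uint8);p[:a.shape[0]]=a
cv2.imwrite("pics/m1.png",np.hstack([p,r])[...,::-1])
E
```

```text
position: [0.5147, -0.1213, 0.3019]
ft_force: [-0.3, 0.6, 0.1]
```

View pics/m1.png

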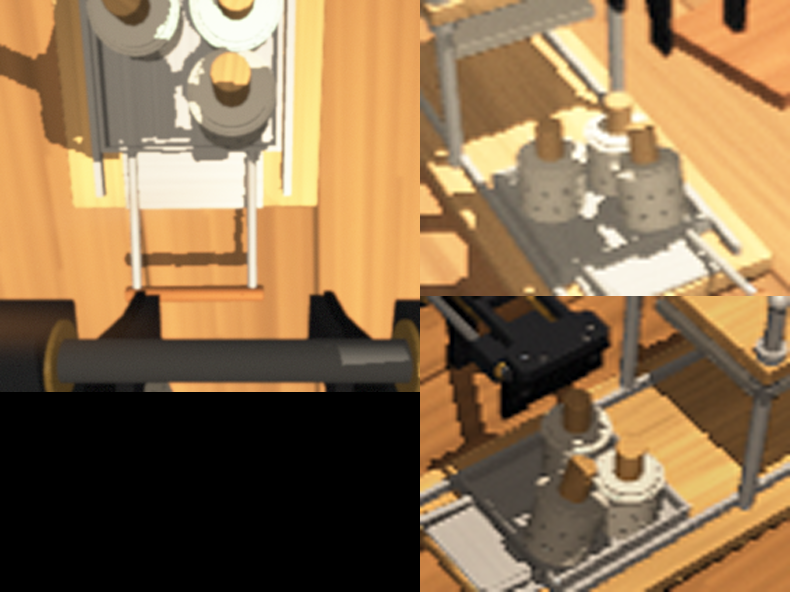

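The third mould caught the front wall and leans toward +y: its stem top is at crop (230,72), and its body is raised on the front wall. I'll re-grip it, straighten it and set it down farther in.

```bash
python3 - <<'E'
from h import *
c=get_calibration("wrist")
f=lambda x,y:(150+x/1.4,20+y/1.4)
t=atz(c,f(231,72),.129);print("stem top",t,"body rim ctr?",atz(c,f(231,100),.096))
for p in((88,151),(283,149),(272,149)):print("tray front",atz(c,f(*p),.05)[:2])
for p in((140,5),(237,2)): print("others",atz(c,f(*p),.124)[:2])
for p in((130,294),(263,293)):print("handle",atz(c,f(*p),.062)[:2])
print(move([t[0],t[1]-.0025,.2]))
E
```

```text
stem top [ 0.51645349 -0.01876265  0.129     ] body rim ctr? [ 0.51539388 -0.03432163  0.096     ]
tray front [ 0.39639911 -0.06650884]
tray front [ 0.55547815 -0.07308891]
tray front [ 0.54651917 -0.07262793]
others [0.4628533  0.02310105]
others [0.52224454 0.02170172]
handle [ 0.42003367 -0.18784325]
handle [ 0.53424794 -0.1927742 ]
[ 1.205 -0.027  1.259]
```

```bash

python3 -m inch '[0.5,-0.02,0,0,0,0, 1,-0.027,0,0,0,0, 1,-0.027,0.5,0,0,0, 1,-0.027,1,0,0,0, 1,-0.027,1,0,0,0]' 46 20|grep -E 'pos|ft'
python3 -m inch '[0.2,0,0.26,0,0,0, 0.2,0,0.7,0,0,0, 0.2,0,0.95,0,0,0, 0.2,0,0.95,0,0,0]'|grep -E 'pos|ft'
python3 - <<'E'
from h import *
show("wrist",.034);print(move([.516,-.0213,.123]))
E
```

```text
position: [0.5109, -0.0348, 0.2148]
ft_force: [-2.5, 0.0, -1.6]
position: [0.5147, -0.0211, 0.1426]
ft_force: [-1.0, 0.9, 0.1]
wrist [0.454 0.027] err1.3 [154. 133. 112.] 0.57 [155.4  95.7 272.  201.2]
[ 0.009 -0.017  0.284]
```

```bash

python3 -m inch '[0,0,0.12,0,0,0, 0,0,0.25,0,0,0, 0,0,0.25,0,0,0]'|grep -E 'pos|ft'
python3 -m inch '[0,0,0,0,0,0, 0,0,0,0,0,0, 0,0,0,0,0,0, 0,0,0,0,0,0, 0,0,0,0,0,0, 0,0,0,0,0,0, 0,0,0,0,0,0]' 20 25|grep -vE 'rot'
python3 -m inch '[0,0,-0.1,0,0,0, 0,0,-0.3,0,0,0, 0,0,-0.5,0,0,0, 0,0,-0.75,0,0,0, 0,0,-0.75,0,0,0]'|grep -vE 'rot'
python3 - <<'E'
from h import *
a=camera("wrist");b=camera("side")[150:260,250:370];c=camera("scene")[140:240,280:400]
np.savez("pics/pre.npz",a,b,c)
z=lambda i,s:cv2.resize(i,None,fx=s,fy=s,interpolation=cv2.INTER_CUBIC)
cv2.imwrite("pics/m2.png",np.hstack([z(b,3),z(c,3.3)[:330,:396]])[...,::-1])
E
```

```text
position: [0.5166, -0.0224, 0.1244]
ft_force: [-0.5, 0.2, 0.0]
time: 33.73
position: [0.5175, -0.0225, 0.1254]
ft_force: [-0.0, 0.7, 1.3]
grip_width: 0.0252
grip_force: 24.8
time: 34.15
position: [0.5186, -0.0226, 0.188]
ft_force: [0.3, 0.2, -2.2]
grip_width: 0.0253
grip_force: 24.8
```

```bash

python3 -m inch '[0,0,-0.2,0,0.08,0, -0.1,0,-0.2,0,0.17,0, -0.1,0,-0.2,0,0.17,0, -0.1,0,-0.2,0,0.17,0]'|grep -E 'pos|ft|rot|grip'
python3 - <<'E'
from h import *
a=camera("wrist")[20:300,150:450];b=camera("side")[150:250,260:360];c=camera("scene")[140:230,290:390]
z=lambda i,s:cv2.resize(i,None,fx=s,fy=s,interpolation=cv2.INTER_CUBIC)
r=np.vstack([z(b,3.1),z(c,3.1)])[:592];a=z(a,1.6);p=np.zeros((r.shape[0],a.shape[1],3),np.uint8);p[:a.shape[0]]=a
cv2.imwrite("pics/m3.png",np.hstack([p,r])[...,::-1]);print(p.shape,r.shape)
E
```

```text
position: [0.5158, -0.0322, 0.1993]
tool_rot: [0.72, 0.681, 0.095, -0.093]
ft_force: [0.6, 0.2, -2.9]
grip_width: 0.0257
grip_force: 24.9
(589, 480, 3) (589, 310, 3)
```

View pics/m3.png

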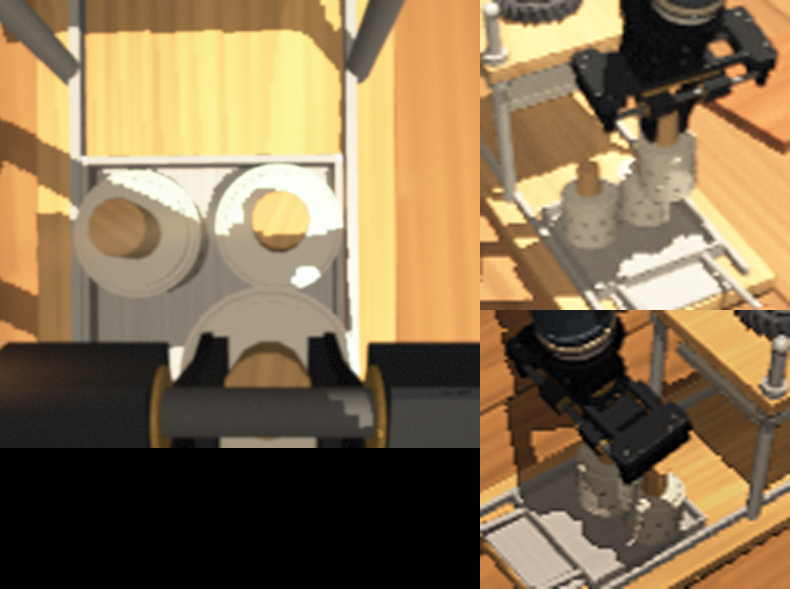

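The mould now hangs upright in the grip in the side view at (668,165), and the other two stand at (590,210) and (645,195). I'll measure the relative positions and set it down.

```bash
python3 - <<'E'
from h import *
c=get_calibration("wrist");o=get_obs();print(o["position"])
f=lambda x,y:(150+x/1.6,20+y/1.6)
z=o["position"][2]
print("D",atz(c,f(281,220),.124)[:2],"C",atz(c,f(118,227),.124)[:2])
print("back outer corners",atz(c,f(83,158),.05)[:2],atz(c,f(342,157),.05)[:2])
for y in(0,-.003,-.006,-.009):
    q=proj(c,np.c_[MP[40:80,:2]+[o["position"][0],o["position"][1]+y],np.full(40,z-.031)]);print(y,(q[[10,0,20]]-[150,20])*1.6)
print(move([.517,-.033,.2]))
E
```

```text
[ 0.51541059 -0.02932633  0.19994792]
D [0.52353073 0.02850766] C [0.45367352 0.0290576 ]
back outer corners [0.41539381 0.07740248] [0.56181513 0.07047387]
0 [[264.39983455 287.42471458]
 [355.86113259 370.09770922]
 [181.81683499 378.7864244 ]]
-0.003 [[264.83938239 296.12920302]
 [356.29781182 378.80121465]
 [182.25867843 387.48066354]]
-0.006 [[265.27890184 304.83312935]
 [356.73446284 387.50415793]
 [182.70049336 396.17434171]]
-0.009 [[265.71839292 313.53649363]
 [357.17108566 396.20653911]
 [183.14227978 404.86745897]]
[-0.043  0.022 -0.013]
```

```bash

python3 -m inch '[-0.024,0.02,0,0,0,0, -0.103,0.02,0.289,0,0,0, -0.182,0.02,0.579,0,0,0, -0.235,0.02,0.77,0,0,0, -0.235,0.02,0.77,0,0,0, -0.235,0.02,0.77,0,0,0]'|grep -E 'pos|ft'
python3 -m inch '[-0.026,0,0.096,0,0,0, -0.026,0,0.096,0,0,0, -0.026,0,0.096,0,0,0]'|grep -E 'pos|ft'
python3 -m inch '[-0.013,0,0.048,0,0,0, -0.013,0,0.048,0,0,0]'|grep -E 'pos|ft'
```

```text
position: [0.5176, -0.0313, 0.136]
ft_force: [-0.1, -1.3, -3.4]
position: [0.5183, -0.032, 0.1291]
ft_force: [0.9, 0.4, -2.5]
position: [0.5181, -0.0322, 0.1247]
ft_force: [-0.5, 0.6, -1.7]
```

```bash

python3 -m inch '[-0.007,0,0.025,0,0,0, -0.007,0,0.025,0,0,0]'|grep -E 'pos|ft'
python3 -m inch '[-0.007,0,0.025,0,0,0, -0.007,0,0.025,0,0,0]'|grep -E 'pos|ft'
python3 -m inch '[-0.004,0,0.015,0,0,0, -0.004,0,0.015,0,0,0]'|grep -E 'pos|ft'
```

```text
position: [0.518, -0.0323, 0.1225]
ft_force: [0.1, 0.5, -2.3]
position: [0.5184, -0.0324, 0.1209]
ft_force: [-0.2, 0.1, 2.3]
position: [0.519, -0.0326, 0.1205]
ft_force: [-1.3, -0.3, 7.1]
```

```bash

python3 -m inch '[0,0,0,0,0,0, 0,0,0,0,0,0, 0,0,0,0,0,0, 0,0,0,0,0,0]' 46 20|grep -E 'pos|ft|wid'
python3 -m inch '[0.132,0,-0.48,0,0,0, 0.264,0,-0.965,0,0,0, 0.264,0,-0.965,0,0,0, 0.264,0,-0.965,0,0,0]'|grep -E 'pos|ft'
python3 -m inch '[0.264,0,-0.965,0,-0.17,0, 0.264,0,-0.965,0,-0.17,0, 0.264,0,-0.965,0,-0.17,0, 0.264,0,-0.965,0,-0.17,0]' 55|grep -E 'pos|rot'
python3 -m inch '[-0.5,-0.25,0,0,0,0, -1,-0.3,0,0,0,0, -1,-0.3,0,0,0,0]'|grep pos
python3 -m inch '[-0.5,-0.25,0,0,0,0, -1,-0.3,0,0,0,0, -1,-0.3,0,0,0,0, -1,-0.3,0,0,0,0]'|grep pos
python3 - <<'E'
from h import *
show("wrist",.034);show("side",.034);show("scene",.034);c=get_calibration("wrist")
im=camera("wrist");cv2.imwrite("pics/w10.png",im[...,::-1])
# stem-top candidates: predicted pixel of stem tops for slots, template check by hough on colour
hsv=cv2.cvtColor(im,cv2.COLOR_RGB2HSV)
P=np.array([.485,0.]);t=-.0525;M=np.array([[np.cos(t),-np.sin(t)],[np.sin(t),np.cos(t)]])
for l in((-.035,.035),(.035,.035),(.035,-.035)): print(proj(c,[*(P+M@l),.124])[0].round())
g=cv2.medianBlur(cv2.cvtColor(im,cv2.COLOR_RGB2GRAY),3)
h=cv2.HoughCircles(g[:230],cv2.HOUGH_GRADIENT,1,20,param1=80,param2=14,minRadius=13,maxRadius=24)
print(None if h is None else h[0][:8].round().tolist())
E
```

```text
position: [0.5179, -0.0322, 0.1191]
ft_force: [-0.6, -0.1, -0.0]
grip_width: 0.0424
position: [0.5194, -0.0328, 0.2011]
ft_force: [0.1, 0.3, -0.4]
position: [0.5187, -0.0306, 0.2804]
tool_rot: [0.724, 0.69, 0.001, 0.001]
position: [0.4881, -0.1159, 0.2772]
position: [0.4607, -0.1913, 0.2773]
wrist [ 0.725 -0.128] err29.5 [228. 158.  73.] 0.46 [536.6  37.9 638.9 161.2]
side [0.455 0.019] err1.6 [195. 179. 151.] 0.79 [285.5 201.2 307.5 231.2]
side [ 0.6   -0.455] err3.8 [204.5 107.  114. ] 0.55 [416.1 280.  439.4 307.7]
side [ 0.687 -0.369] err1.8 [204.  106.  111.5] 0.57 [419.7 246.7 439.8 276.8]
scene [0.445 0.037] err2.0 [167.  143.  110.5] 0.68 [323.  174.5 341.7 198.8]
scene [ 0.508 -0.081] err38.2 [157. 109.  76.] 0.75 [268.4 184.2 363.1 244.4]
scene [ 0.635 -0.43 ] err0.7 [159.  74.  79.] 0.73 [231.6 291.6 256.4 321.5]
scene [ 0.726 -0.348] err1.7 [159.  75.  80.] 0.61 [277.9 299.7 299.4 327.8]
[ 289. -114.]
[ 385. -113.]
[380.  -5.]
[[370.0, 6.0, 23.0], [386.0, 92.0, 15.0]]
```

```bash

python3 -m inch '[-0.5,-0.15,0,0,0,0, -1,-0.3,0,0,0,0, -1,-0.3,0,0,0,0]'|grep pos
python3 -m inch '[-0.5,-0.2,0,0,0,0, -0.82,-0.23,0.4,0,0,0, -0.82,-0.23,0.77,0,0,0, -0.82,-0.23,0.77,0,0,0]'|grep pos
python3 -m inch '[0,0,0.5,0,0,0, 0,0,1,0,0,0, 0,0,1,0,0,0, 0,0,1,0,0,0]'|grep pos
python3 - <<'E'
from h import *
im=show("wrist");cv2.imwrite("pics/w11.png",im[...,::-1]);print(move([.412,-.334,.082]));
show("wrist")
E
```

```text
position: [0.4336, -0.2738, 0.2798]
position: [0.4099, -0.331, 0.2132]
position: [0.4118, -0.3308, 0.137]
[-0.008 -0.022  0.727]
```

```bash
cat > fit.py <<'E'
from h import *
def fit(im,c,x0,y0,z0=0,span=.02,maxrow=228,step=.001):
    e=cv2.Canny(cv2.cvtColor(im,cv2.COLOR_RGB2GRAY),40,110);dt=cv2.distanceTransform(255-e,cv2.DIST_L2,3)
    best=[]
    for dx in np.arange(-span,span+1e-6,step):
        for dy in np.arange(-span,span+1e-6,step):
            q=proj(c,MP[np.r_[40:80,120:160]]+[x0+dx,y0+dy,z0]).round().astype(int)
            q=q[(q[:,1]<maxrow)&(q[:,1]>=0)&(q[:,0]>=0)&(q[:,0]<640)]
            if len(q)<25: continue
            best.append((np.minimum(dt[q[:,1],q[:,0]],6).mean(),x0+dx,y0+dy,len(q)))
    return sorted(best)[:3]
E
python3 - <<'E'
from fit import *
im=camera("wrist");c=get_calibration("wrist")
for b in fit(im,c,.412,-.335): print(np.round(b,4))
for b in fit(im,c,.424,-.457,maxrow=400)[:1]: print("ctl",np.round(b,4))
q=proj(c,MP[40:80]+[.412,-.335,0]).mean(0);print(q,im[int(q[1])-30:int(q[1])-26,int(q[0])-30:int(q[0])+31:6].mean(0).round().tolist())
im8=cv2.imread("pics/w8.png")
E
```

```text
[ 1.2631  0.409  -0.332  49.    ]
[ 1.308  0.409 -0.333 47.   ]
[ 1.374  0.409 -0.331 51.   ]
ctl [ 4.1367  0.443  -0.457  70.    ]
[315.10667574 209.77010057] [[181.0, 165.0, 140.0], [189.0, 172.0, 146.0], [190.0, 172.0, 147.0], [223.0, 217.0, 200.0], [206.0, 196.0, 173.0], [206.0, 196.0, 174.0], [190.0, 172.0, 147.0], [189.0, 172.0, 147.0], [178.0, 163.0, 138.0], [188.0, 172.0, 147.0], [204.0, 171.0, 136.0]]
```

```bash

python3 -m inch '[-0.03,-0.03,0.3,0,0,0, -0.03,-0.03,0.55,0,0,0, -0.03,-0.03,0.69,0,0,0, -0.03,-0.03,0.69,0,0,0]'|grep -E 'pos|ft'
python3 -m inch '[0,0,0,0,0,0, 0,0,0,0,0,0, 0,0,0,0,0,0, 0,0,0,0,0,0, 0,0,0,0,0,0, 0,0,0,0,0,0, 0,0,0,0,0,0, 0,0,0,0,0,0]' 20 20|grep -vE 'rot'
python3 -m inch '[0,0,-0.2,0,0,0, 0,0,-0.5,0,0,0, 0,0,-1,0,0,0, 0,0,-1,0,0,0]'|grep -vE 'rot'
python3 -m inch '[0,0,-0.5,0,0,0, 0,0,-1,0,0,0, 0,0,-1,0,0,0, 0,0,-1,0,0,0]'|grep pos
python3 - <<'E'
from h import *
print(move([.449,-.12,.24]))
E
```

```text
position: [0.4094, -0.3348, 0.0824]
ft_force: [0.3, 0.0, 0.8]
time: 40.3
position: [0.4096, -0.3354, 0.0831]
ft_force: [-1.4, 0.5, 6.6]
grip_width: 0.0253
grip_force: 20.0
time: 40.63
position: [0.4123, -0.3378, 0.1676]
ft_force: [0.9, -0.7, -1.7]
grip_width: 0.0256
grip_force: 20.0
position: [0.4106, -0.3361, 0.2441]
[2.722 0.341 0.042]
```

Move to just short of the tray and measure the three placed moulds, the held one and the tray by edge fitting.

```bash

python3 -m inch '[0.5,0,0,0,0,0, 0.9,0.113,0,0,0,0, 0.9,0.113,0,0,0,0]'|grep pos
python3 -m inch '[0.5,0,0,0,0,0, 0.9,0.113,0,0,0,0, 0.9,0.113,0,0,0,0]'|grep pos
python3 -m inch '[0.5,0,0,0,0,0, 0.9,0.113,0,0,0,0, 0.9,0.113,0,0,0,0, 0.9,0.113,0,0,0,0]'|grep pos
python3 - <<'E'
from fit import *
im=camera("wrist");c=get_calibration("wrist");o=get_obs()
cv2.imwrite("pics/w12.png",im[...,::-1])
for n,x,y in(("C",.453,.031),("D",.523,.031),("B",.518,-.036)):
    for b in fit(im,c,x,y,.034,.012)[:2]: print(n,np.round(b,4))
p=o["position"];print(p)
for b in fit(im,c,p[0],p[1],p[2]-.0825,.01,maxrow=236)[:2]: print("held",np.round(b,4))
# tray rim rectangle fit
e=cv2.Canny(cv2.cvtColor(im,cv2.COLOR_RGB2GRAY),40,110);dt=cv2.distanceTransform(255-e,cv2.DIST_L2,3)
s=np.linspace(-1,1,60);sq=lambda h:np.vstack([np.c_[s*h,0*s+h],np.c_[s*h,0*s-h],np.c_[0*s+h,s*h],np.c_[0*s-h,s*h]])
L=np.vstack([sq(.074),sq(.070)]);t=-.0525;M=np.array([[np.cos(t),-np.sin(t)],[np.sin(t),np.cos(t)]]);res=[]
for x in np.arange(.475,.496,.001):
    for y in np.arange(-.012,.013,.001):
        q=proj(c,np.c_[L@M.T+[x,y],np.full(len(L),.05)]).round().astype(int);q=q[(q[:,1]<228)&(q[:,1]>=0)&(q[:,0]>=0)&(q[:,0]<640)]
        res.append((np.minimum(dt[q[:,1],q[:,0]],6).mean(),x,y))
print("tray",np.round(sorted(res)[:3],4).tolist())
E
```

```text
position: [0.4205, -0.2564, 0.2398]
position: [0.4333, -0.1856, 0.24]
position: [0.447, -0.1191, 0.2409]
C [8.293e-01 4.530e-01 2.200e-02 4.100e+01]
C [8.394e-01 4.540e-01 2.200e-02 4.100e+01]
D [1.4356e+00 5.1700e-01 2.2000e-02 3.7000e+01]
D [ 1.453  0.528  0.028 25.   ]
B [ 1.5568e+00  5.2100e-01 -3.2000e-02  8.0000e+01]
B [ 1.6196e+00  5.2000e-01 -3.2000e-02  8.0000e+01]
[ 0.44730058 -0.12034987  0.24122633]
held [ 2.4743  0.4473 -0.1143 25.    ]
held [ 2.5254  0.4463 -0.1143 25.    ]
tray [[1.4518, 0.486, 0.005], [1.5338, 0.486, 0.004], [1.6588, 0.488, 0.005]]
```

```bash
python3 - <<'E'
from h import *
print(move([.449,-.0325,.16]))
E
python3 -m inch '[0.3,0,0,0,0,0, 0.6,0.01,0,0,0,0, 1,0.02,0,0,0,0, 1,0.02,0,0,0,0, 1,0.02,0,0,0,0]'|grep -E 'pos|ft'
python3 - <<'E'
from h import *
print(move([.449,-.0325,.13]))
E
```

```text
[ 1.097 -0.03   1.016]
position: [0.4531, -0.041, 0.2418]
ft_force: [0.2, -0.2, -2.4]
[ 0.104 -0.055  1.398]
```

```bash

python3 -m inch '[0.1,-0.04,0,0,0,0, 0.1,-0.04,0.4,0,0,0, 0.1,-0.04,0.8,0,0,0, 0.1,-0.04,0.95,0,0,0, 0.1,-0.04,0.95,0,0,0]'|grep -E 'pos|ft'
python3 -m inch '[0,0,0.2,0,0,0, 0,0,0.4,0,0,0, 0,0,0.4,0,0,0]'|grep -E 'pos|ft'
python3 -m inch '[0,0,0.04,0,0,0, 0,0,0.08,0,0,0]'|grep -E 'pos|ft'
python3 -m inch '[0,0,0.02,0,0,0, 0,0,0.04,0,0,0]'|grep -E 'pos|ft'
```

```text
position: [0.4485, -0.0334, 0.1638]
ft_force: [-0.7, 0.5, -2.9]
position: [0.4501, -0.0336, 0.1334]
ft_force: [-0.2, 1.1, -1.5]
position: [0.4517, -0.0336, 0.129]
ft_force: [-0.1, -0.3, -2.6]
position: [0.4512, -0.0331, 0.1256]
ft_force: [-0.1, 0.3, -2.3]
```

```bash

python3 -m inch '[0,0,0.02,0,0,0, 0,0,0.04,0,0,0]'|grep -E 'pos|ft'
python3 -m inch '[0,0,0.02,0,0,0, 0,0,0.03,0,0,0]'|grep -E 'pos|ft'
python3 -m inch '[0,0,0.02,0,0,0, 0,0,0.02,0,0,0]'|grep -E 'pos|ft'
python3 -m inch '[0,0,0.015,0,0,0, 0,0,0.015,0,0,0]'|grep -E 'pos|ft'
```

```text
position: [0.4509, -0.0329, 0.122]
ft_force: [-0.1, -0.0, -1.6]
position: [0.4507, -0.0328, 0.1193]
ft_force: [0.2, -0.3, -2.8]
position: [0.4508, -0.0329, 0.1177]
ft_force: [-0.5, -0.0, -1.5]
position: [0.4509, -0.033, 0.1171]
ft_force: [-1.3, -0.2, 5.4]
```

```bash

python3 -m inch '[0,0,0,0,0,0, 0,0,0,0,0,0, 0,0,0,0,0,0, 0,0,0,0,0,0]' 46 20|grep -E 'pos|ft|wid'
python3 -m inch '[0,0,-0.4,0,0,0, 0,0,-0.8,0,0,0, 0,0,-1,0,0,0, 0,0,-1,0,0,0]'|grep -E 'pos|ft'
python3 -m inch '[0,0,-1,0,0,0, 0,0,-1,0,0,0, 0,0,-1,0,0,0]'|grep -E 'pos|ft'
python3 -m inch '[-0.5,0.15,0,0,0,0, -0.85,0.25,0,0,0,0, -0.85,0.25,0,0,0,0, -0.85,0.25,0,0,0,0]' 0|grep pos
python3 - <<'E'
from fit import *
im=camera("wrist");c=get_calibration("wrist");o=get_obs();print(o["position"])
cv2.imwrite("pics/w13.png",im[...,::-1])
for n,x,y in(("C",.453,.031),("D",.523,.031),("B",.519,-.034),("A",.449,-.032)):
    for b in fit(im,c,x,y,.034,.012,maxrow=235)[:1]: print(n,np.round(b,4))
show("wrist",.034)
E
```

```text
position: [0.4507, -0.0328, 0.1165]
ft_force: [0.0, 0.1, -0.4]
grip_width: 0.0423
position: [0.4529, -0.0334, 0.1996]
ft_force: [0.9, -1.1, 0.4]
position: [0.4544, -0.0339, 0.2816]
ft_force: [1.2, -0.2, 1.0]
position: [0.467, -0.1027, 0.2753]
[ 0.46634982 -0.1015826   0.27522512]
C [1.317e+00 4.520e-01 3.200e-02 7.400e+01]
D [1.5298e+00 5.2200e-01 3.1000e-02 7.2000e+01]
B [ 1.3705e+00  5.1800e-01 -2.8000e-02  8.0000e+01]
A [ 1.0002e+00  4.5000e-01 -3.0000e-02  8.0000e+01]
wrist [ 0.7   -0.283] err23.3 [216.5 135.5 142. ] 0.73 [506.9 301.4 549.4 337. ]
wrist [ 0.739 -0.12 ] err22.4 [219. 147.  68.] 0.28 [526.9 124.4 639.2 233.9]
```

All four stand upright, and the edge fits agree to 1–1.5 px. Now I push the tray home with the closed fingers against the handle's outer side.

```bash

python3 -m inch '[-0.5,0.1,0,0,0,0, -0.9,0.17,0,0,0,0, -0.9,0.17,0,0,0,0]'|grep pos
python3 -m inch '[-0.5,0,0,0,0,0, -0.9,0,0.5,0,0,0, -0.9,0,1,0,0,0, -0.9,0,1,0,0,0]'|grep pos
python3 -m inch '[0,0,0.5,0,0,0, 0,0,1,0,0,0, 0,0,1,0,0,0, 0,0,1,0,0,0]'|grep -E 'pos|wid'
python3 - <<'E'
from h import *
print(move([.4725,-.24,.062]))
E
```

```text
position: [0.4788, -0.1785, 0.2766]
position: [0.4701, -0.2444, 0.1912]
position: [0.4721, -0.2437, 0.1154]
grip_width: 0.0003
[0.044 0.006 0.667]
```

```bash

python3 -m inch '[0,0,0.3,0,0,0, 0,0,0.66,0,0,0, 0,0,0.66,0,0,0, 0,0,0.66,0,0,0]'|grep -E 'pos|ft'
python3 -m inch '[0.1,0,0,0,0,0, 0.2,0,0,0,0,0, 0.28,0,0,0,0,0, 0.33,0,0,0,0,0, 0.36,0,0,0,0,0, 0.39,0,0,0,0,0, 0.43,0,0,0,0,0, 0.48,0,0,0,0,0, 0.53,0,0,0,0,0, 0.58,0,0,0,0,0, 0.64,0,0,0,0,0, 0.7,0,0,0,0,0, 0.76,0,0,0,0,0, 0.82,0,0,0,0,0, 0.88,0,0,0,0,0, 0.94,0,0,0,0,0, 1,0,0,0,0,0]'|grep -E 'pos|ft'
python3 -m inch '[0.06,0,0,0,0,0, 0.12,0,0,0,0,0, 0.18,0,0,0,0,0, 0.24,0,0,0,0,0, 0.3,0,0,0,0,0, 0.36,0,0,0,0,0, 0.42,0,0,0,0,0, 0.48,0,0,0,0,0, 0.54,0,0,0,0,0, 0.6,0,0,0,0,0, 0.66,0,0,0,0,0, 0.72,0,0,0,0,0, 0.78,0,0,0,0,0, 0.84,0,0,0,0,0, 0.9,0,0,0,0,0, 0.95,0,0,0,0,0, 1,0,0,0,0,0]'|grep -E 'pos|ft'
python3 -m inch '[0.06,0,0,0,0,0, 0.12,0,0,0,0,0, 0.18,0,0,0,0,0, 0.24,0,0,0,0,0, 0.3,0,0,0,0,0, 0.36,0,0,0,0,0, 0.42,0,0,0,0,0, 0.48,0,0,0,0,0, 0.54,0,0,0,0,0, 0.6,0,0,0,0,0, 0.66,0,0,0,0,0, 0.72,0,0,0,0,0, 0.78,0,0,0,0,0, 0.82,0,0,0,0,0, 0.86,0,0,0,0,0, 0.88,0,0,0,0,0, 0.88,0,0,0,0,0]'|grep -E 'pos|ft'
```

```text
position: [0.4742, -0.246, 0.0659]
ft_force: [0.6, -0.6, 0.7]
position: [0.4776, -0.1659, 0.0637]
ft_force: [-0.5, -2.5, 0.9]
position: [0.4814, -0.0859, 0.0637]
ft_force: [-0.4, -2.4, 1.6]
position: [0.4855, -0.0157, 0.0637]
ft_force: [0.4, -0.3, 0.7]
```

```bash

python3 -m inch '[0.03,0,0,0,0,0, 0.06,0,0,0,0,0, 0.09,0,0,0,0,0, 0.12,0,0,0,0,0, 0.12,0,0,0,0,0]'|grep -E 'pos|ft'
python3 -m inch '[0.02,0,0,0,0,0, 0.04,0,0,0,0,0, 0.06,0,0,0,0,0, 0.06,0,0,0,0,0]'|grep -E 'pos|ft'
python3 -m inch '[0.02,0,0,0,0,0, 0.04,0,0,0,0,0, 0.04,0,0,0,0,0]'|grep -E 'pos|ft'
```

```text
position: [0.4859, -0.0061, 0.0638]
ft_force: [-0.7, -0.1, -0.2]
position: [0.486, -0.0014, 0.0638]
ft_force: [0.8, -0.6, -0.1]
position: [0.4862, 0.0013, 0.0638]
ft_force: [-0.5, -2.4, 0.7]
```

```bash

python3 -m inch '[0.015,0,0,0,0,0, 0.03,0,0,0,0,0, 0.03,0,0,0,0,0]'|grep -E 'pos|ft'
python3 -m inch '[0.015,0,0,0,0,0, 0.03,0,0,0,0,0, 0.03,0,0,0,0,0]'|grep -E 'pos|ft'
python3 -m inch '[0.015,0,0,0,0,0, 0.03,0,0,0,0,0, 0.03,0,0,0,0,0]'|grep -E 'pos|ft'
```

```text
position: [0.4862, 0.0017, 0.0638]
ft_force: [-2.5, -12.4, 0.0]
position: [0.4863, 0.0021, 0.0639]
ft_force: [-5.1, -23.5, -0.2]
position: [0.4864, 0.0024, 0.0639]
ft_force: [-6.5, -34.1, 0.2]
```

The tray is at its home stop: the force climbs past 12 N at y = 0.0015, against 0.0017 predicted. I'll back off and go over to the lever.

```bash

python3 -m inch '[-0.25,0,0,0,0,0, -0.5,0,0,0,0,0, -0.5,0,0,0,0,0]'|grep -E 'pos|ft'
python3 -m inch '[0,0,-0.5,0,0,0, 0,0,-1,0,0,0, 0,0,-1,0,0,0]'|grep pos
python3 -m inch '[0,0,-0.5,0,0,0, 0,0,-1,0,0,0, 0,0,-1,0,0,0]'|grep pos
python3 -m inch '[0,0,-0.5,0,0,0, 0,0,-1,0,0,0, 0,0,-1,0,0,0]'|grep pos
python3 -m inch '[0,0,-0.5,0,0,0, 0,0,-1,0,0,0, 0,0,-1,0,0,0]'|grep pos
python3 -m inch '[0,-0.2,-0.25,0,0,0, 0,-0.3,-0.25,0,0,0, 0,-0.3,-0.25,0,0,0]' 40 10|grep pos
python3 - <<'E'
from h import *
for cn in("scene","side"):
    im=camera(cn);c=get_calibration(cn);cv2.imwrite(f"pics/{cn}9.png",im[...,::-1])
    for e in cut_out(cn,"lever_grip")[:2]:
        ys,xs=np.nonzero(e["region"]);k=ys.argsort()[:12];print(cn,round(e["conf"],2),e["bbox"],atz(c,(xs[k].mean(),ys[k].mean()),.322)[:2])
show("scene",.034);show("side",.034)
E
```

```text
position: [0.485, -0.0338, 0.0638]
ft_force: [1.2, 0.5, -0.3]
position: [0.4877, -0.0314, 0.1484]
position: [0.4883, -0.0313, 0.2296]
position: [0.4883, -0.0313, 0.3102]
position: [0.488, -0.0313, 0.3907]
position: [0.4591, -0.0292, 0.4036]
scene 0.85 [377.3, 82.4, 414.7, 143.5] [0.4228386  0.37382599]
scene 0.2 [338.9, 271.7, 383.3, 317.6] [ 0.85592833 -0.23806121]
side 0.74 [237.0, 109.8, 290.5, 150.5] [0.43299371 0.36636717]
scene [0.543 0.179] err5.3 [85. 76. 65.] 0.63 [374.7 175.8 392.3 193.5]
scene [ 0.635 -0.432] err1.2 [158.5  74.   79. ] 0.63 [230.5 292.3 256.4 321.3]
scene [ 0.73  -0.347] err2.5 [158.  73.  80.] 0.60 [280.6 298.3 298.8 331.1]
side [0.458 0.159] err3.7 [157. 143. 120.] 0.42 [271.  184.6 286.  205.4]
side [ 0.601 -0.455] err2.2 [193.5 101.  106. ] 0.74 [415.1 278.3 440.9 309. ]
side [ 0.683 -0.366] err0.8 [194. 100. 105.] 0.77 [417.  245.9 439.  277.5]
```

```bash

python3 -m inch '[0.5,0,0,0,0,0, 0.99,-0.143,0,0,0,0, 0.99,-0.143,0,0,0,0]'|grep pos
python3 -m inch '[0.5,0,0,0,0,0, 0.99,-0.143,0,0,0,0, 0.99,-0.143,0,0,0,0]'|grep pos
python3 -m inch '[0.5,0,0,0,0,0, 0.99,-0.143,0,0,0,0, 0.99,-0.143,0,0,0,0]'|grep pos
python3 -m inch '[0.5,0,0,0,0,0, 0.99,-0.143,0,0,0,0, 0.99,-0.143,0,0,0,0, 0.99,-0.143,0,0,0,0]'|grep pos
python3 - <<'E'
from h import *
im=camera("wrist");c=get_calibration("wrist");cv2.imwrite("pics/w14.png",im[...,::-1])
for e in cut_out("wrist","lever_grip")[:2]:
    print(e["conf"],e["bbox"])
h=cv2.cvtColor(im,cv2.COLOR_RGB2HSV);print(proj(c,[[.428,.367,.326],[.428,.367,.252],[.495,.213,.24]]).round())
from scipy.optimize import minimize
e=cv2.Canny(cv2.cvtColor(im,cv2.COLOR_RGB2GRAY),40,110);dt=cv2.distanceTransform(255-e,cv2.DIST_L2,3)
res=[]
for th in np.arange(-.66,.2,.01):
    t=-.0525;l=np.array([.165*np.sin(th),.165*np.cos(th)]);w=np.array([.495+np.cos(t)*l[0]-np.sin(t)*l[1],.213+np.sin(t)*l[0]+np.cos(t)*l[1]])
    q=proj(c,np.c_[ci*.011+w,np.full(40,.326)]).round().astype(int);q=q[(q[:,0]>=0)&(q[:,0]<640)&(q[:,1]>=0)&(q[:,1]<228)]
    if len(q)>20: res.append((np.minimum(dt[q[:,1],q[:,0]],6).mean(),th,*w,*q.mean(0)))
for r in sorted(res)[:4]:print(np.round(r,3))
E
```

```text
position: [0.4512, 0.0547, 0.4033]
position: [0.4439, 0.1345, 0.4035]
position: [0.4368, 0.214, 0.4035]
position: [0.4305, 0.2895, 0.4032]
0.98 [294.4, 76.9, 411.7, 260.2]
[[307.  92.]
 [310.  95.]
 [387. 255.]]
[  1.192  -0.44    0.433   0.366 314.625  93.85 ]
[  1.373  -0.45    0.431   0.365 312.25   95.15 ]
[  1.41   -0.43    0.434   0.366 317.075  92.75 ]
[  2.054  -0.46    0.43    0.364 309.925  96.375]
```

```bash

python3 - <<'E'
from h import *
print(move([.4325,.3655,.305]))
im=camera("scene");cv2.imwrite("pics/plat0.png",im[...,::-1])
E
python3 -m inch '[0.5,0,0,0,0,0, 0.945,-0.02,0,0,0,0, 0.945,-0.02,0,0,0,0, 0.945,-0.02,0.5,0,0,0, 0.945,-0.02,0.9,0,0,0, 0.945,-0.02,0.9,0,0,0]' 44 5|grep -E 'pos|ft'
python3 -m inch '[0,0,0.15,0,0,0, 0,0,0.32,0,0,0, 0,0,0.32,0,0,0]'|grep -E 'pos|ft'
python3 -m inch '[0,0,0,0,0,0, 0,0,0,0,0,0, 0,0,0,0,0,0, 0,0,0,0,0,0, 0,0,0,0,0,0]' 15 5|grep -E 'pos|ft|grip'
```

```text
[ 0.974 -0.031  1.228]
position: [0.4301, 0.3604, 0.3254]
ft_force: [-1.4, -1.7, -1.0]
position: [0.4331, 0.3623, 0.3053]
ft_force: [0.8, -0.4, -0.0]
position: [0.433, 0.3645, 0.3072]
ft_force: [-1.8, 1.7, 3.5]
grip_width: 0.0222
grip_force: 5.0
```

```bash
cat > pl.py <<'E'
from h import *
import sys
T=-.0525;M=np.array([[np.cos(T),-np.sin(T)],[np.sin(T),np.cos(T)]])
W=lambda x,y,z:[*(np.array([.495,.213])+M@[x,y]),z]
# samples on the platen's -y and +x / -x faces
def pts(cn,zc):
    s=np.linspace(-.055,.055,12)
    P=[W(a,-.073,zc) for a in s]+([W(.073,a,zc) for a in s] if cn=="scene" else [W(-.073,a,zc) for a in s])
    return np.array(P)
def snap(tag):
    for cn in("scene","side"): np.save(f"pics/{cn}_{tag}.npy",camera(cn))
def cmp(a,b,zc=.135):
    for cn in("scene","side"):
        c=get_calibration(cn);A,B=[cv2.cvtColor(np.load(f"pics/{cn}_{t}.npy"),cv2.COLOR_RGB2GRAY) for t in(a,b)]
        p=proj(c,pts(cn,zc)).astype(np.float32);q,st,er=cv2.calcOpticalFlowPyrLK(A,B,p[:,None],None,winSize=(9,13),maxLevel=1)
        d=(q[:,0]-p)[:,1];px=(proj(c,W(0,-.073,zc))-proj(c,W(0,-.073,zc-.003)))[0,1]
        D=np.abs(A.astype(int)-B)[p[:,1].astype(int)[:,None]+np.arange(-6,8),p[:,0].astype(int)[:,None]].mean(1)
        print(cn,"3mm=%.2fpx"%-px,"flow -y",d[:12].round(1).tolist(),"side",d[12:].round(1).tolist(),"absdiff",D[:12].mean().round(1),D[12:].mean().round(1))
        # spindle top patch
        p=proj(c,W(0,0,.305))[0].round().astype(int);print("   spindle absdiff",np.abs(A.astype(int)-B)[p[1]-12:p[1]+8,p[0]-5:p[0]+6].mean().round(1))
E
python3 -m inch '[-0.08,-0.14,0,0,0,0, -0.16,-0.284,0,0,0,0, -0.16,-0.284,0,0,0,0]' 24 5|grep -E 'pos|ft|grip'
python3 -m inch '[0.1075,0.176,0,0,0,0, 0.1975,0.362,0,0,0,0, 0.2675,0.555,0,0,0,0, 0.3185,0.755,0,0,0,0]'|grep -E 'pos|ft'
python3 -m inch '[0.031,0.204,0,0,0,0, 0.0415,0.41,0,0,0,0, 0.031,0.616,0,0,0,0, 0,0.82,0,0,0,0]'|grep -E 'pos|ft'
python3 -m inch '[-0.051,0.2,0,0,0,0, -0.121,0.393,0,0,0,0, -0.211,0.579,0,0,0,0, -0.296,0.72,0,0,0,0, -0.296,0.72,0,0,0,0]'|grep -E 'pos|ft|grip'
python3 - <<'E'
from pl import *
snap(1);snap("1b");cmp(1,"1b")
E
```

```text
position: [0.4082, 0.3519, 0.3066]
ft_force: [-0.5, -0.8, 0.3]
grip_width: 0.0241
grip_force: 0.0
position: [0.4695, 0.3773, 0.3061]
ft_force: [-4.7, 4.9, 1.1]
position: [0.5359, 0.3735, 0.3056]
ft_force: [-3.7, 3.3, 0.1]
position: [0.5957, 0.3432, 0.3056]
ft_force: [-0.1, 0.5, -0.0]
grip_width: 0.0243
grip_force: 0.0
scene 3mm=0.65px flow -y [0.0, 0.0, 0.0, 0.0, 0.0, 0.0, 0.0, 0.0, 0.0, 0.0, -0.0, -0.0] side [0.0, 0.0, 0.0, 0.0, 0.0, 0.0, -0.0, -0.0, -0.0, -0.0, 0.0, -0.0] absdiff 1.0 0.8
   spindle absdiff 0.8
side 3mm=0.72px flow -y [-0.10000000149011612, -0.0, -0.0, -0.0, 0.0, -0.0, 0.0, -0.0, 0.0, 0.0, 0.0, 0.0] side [-0.10000000149011612, -0.0, -0.0, 0.10000000149011612, 0.10000000149011612, 0.10000000149011612, 0.0, 0.0, 0.0, -0.0, -0.0, -0.0] absdiff 1.5 2.1
   spindle absdiff 1.5
```

```bash

python3 -m inch '[0.085,-0.141,0,0,0,0, 0.175,-0.327,0,0,0,0, 0.245,-0.52,0,0,0,0, 0.296,-0.72,0,0,0,0]'|grep -E 'ft'
python3 -m inch '[0.031,-0.204,0,0,0,0, 0.0415,-0.41,0,0,0,0, 0.031,-0.616,0,0,0,0, 0,-0.82,0,0,0,0]'|grep -E 'ft'
python3 -m inch '[-0.051,-0.2,0,0,0,0, -0.121,-0.393,0,0,0,0, -0.211,-0.579,0,0,0,0, -0.3185,-0.755,0,0,0,0, -0.3185,-0.755,0,0,0,0]'|grep -E 'pos|ft'
python3 -m inch '[0.1075,0.176,0,0,0,0, 0.1975,0.362,0,0,0,0, 0.2675,0.555,0,0,0,0, 0.3185,0.755,0,0,0,0]'|grep -E 'ft'
python3 -m inch '[0.031,0.204,0,0,0,0, 0.0415,0.41,0,0,0,0, 0.031,0.616,0,0,0,0, 0,0.82,0,0,0,0]'|grep -E 'ft'
python3 -m inch '[-0.051,0.2,0,0,0,0, -0.121,0.393,0,0,0,0, -0.211,0.579,0,0,0,0, -0.296,0.72,0,0,0,0, -0.296,0.72,0,0,0,0]'|grep -E 'pos|ft|tim'
python3 - <<'E'
from pl import *
snap(2);cmp(1,2)
E
```

```text
ft_force: [3.7, 3.0, -0.0]
ft_force: [1.6, 0.5, -0.4]
position: [0.4061, 0.352, 0.3068]
ft_force: [-0.5, 0.2, -0.7]
ft_force: [-5.6, 3.7, 1.4]
ft_force: [-3.3, 3.8, -0.5]
time: 60.58
position: [0.5955, 0.3434, 0.3057]
ft_force: [0.1, 0.1, -0.3]
scene 3mm=0.65px flow -y [0.20000000298023224, 0.20000000298023224, 0.30000001192092896, 0.20000000298023224, 0.30000001192092896, 0.20000000298023224, -0.0, 0.20000000298023224, 0.30000001192092896, 0.30000001192092896, 0.30000001192092896, 0.20000000298023224] side [0.0, 0.10000000149011612, -0.10000000149011612, -0.30000001192092896, -0.20000000298023224, -0.10000000149011612, -0.10000000149011612, -0.10000000149011612, -0.0, 0.30000001192092896, 0.10000000149011612, 0.0] absdiff 4.0 3.6
   spindle absdiff 8.2
side 3mm=0.72px flow -y [0.4000000059604645, 0.6000000238418579, 0.699999988079071, 0.699999988079071, 0.6000000238418579, 0.5, 0.6000000238418579, 0.4000000059604645, 0.4000000059604645, 0.4000000059604645, 0.5, 0.699999988079071] side [0.10000000149011612, 0.0, -0.0, 0.0, 0.0, 0.0, 0.0, 0.0, 0.0, 0.0, -0.0, -0.0] absdiff 4.8 3.7
   spindle absdiff 6.9
```

```bash

sed -i 's/print(cn,"3mm.*$/print(cn,"flow -y %.2f of %.2f"%(np.median(d[:12]),-px),"absdiff",D[:12].mean().round(1),D[12:].mean().round(1))/' pl.py
python3 -m inch '[0.085,-0.141,0,0,0,0, 0.175,-0.327,0,0,0,0, 0.245,-0.52,0,0,0,0, 0.296,-0.72,0,0,0,0]'|grep -E 'ft'
python3 -m inch '[0.031,-0.204,0,0,0,0, 0.0415,-0.41,0,0,0,0, 0.031,-0.616,0,0,0,0, 0,-0.82,0,0,0,0]'|grep -E 'ft'
python3 -m inch '[-0.051,-0.2,0,0,0,0, -0.121,-0.393,0,0,0,0, -0.211,-0.579,0,0,0,0, -0.3185,-0.755,0,0,0,0, -0.3185,-0.755,0,0,0,0]'|grep -E 'pos|ft'
python3 -m inch '[0.1075,0.176,0,0,0,0, 0.1975,0.362,0,0,0,0, 0.2675,0.555,0,0,0,0, 0.3185,0.755,0,0,0,0]'|grep -E 'ft'
python3 -m inch '[0.031,0.204,0,0,0,0, 0.0415,0.41,0,0,0,0, 0.031,0.616,0,0,0,0, 0,0.82,0,0,0,0]'|grep -E 'ft'
python3 -m inch '[-0.051,0.2,0,0,0,0, -0.121,0.393,0,0,0,0, -0.211,0.579,0,0,0,0, -0.296,0.72,0,0,0,0, -0.296,0.72,0,0,0,0]'|grep -E 'pos|ft|tim'
python3 - <<'E'
from pl import *
snap(3);cmp(1,2);cmp(2,3,.132);cmp(1,3)
E
```

```text
ft_force: [2.4, 1.6, -0.6]
ft_force: [1.0, 0.6, 0.4]
position: [0.4062, 0.3523, 0.3071]
ft_force: [-0.9, -1.3, 0.5]
ft_force: [-5.3, 4.3, 1.3]
ft_force: [-4.1, 2.5, -0.0]
time: 62.85
position: [0.5952, 0.3435, 0.3058]
ft_force: [0.2, -0.2, 0.2]
scene flow -y 0.23 of 0.65 absdiff 4.0 3.6
   spindle absdiff 8.2
side flow -y 0.55 of 0.72 absdiff 4.8 3.7
   spindle absdiff 6.9
scene flow -y 0.30 of 0.65 absdiff 4.2 2.5
   spindle absdiff 7.7
side flow -y 0.53 of 0.71 absdiff 5.1 3.3
   spindle absdiff 7.0
scene flow -y 0.54 of 0.65 absdiff 6.0 4.3
   spindle absdiff 12.7
side flow -y 0.97 of 0.72 absdiff 6.7 4.4
   spindle absdiff 11.4
```

```bash

python3 -m inch '[0.085,-0.141,0,0,0,0, 0.175,-0.327,0,0,0,0, 0.245,-0.52,0,0,0,0, 0.296,-0.72,0,0,0,0]'|grep -E 'ft'
python3 -m inch '[0.031,-0.204,0,0,0,0, 0.0415,-0.41,0,0,0,0, 0.031,-0.616,0,0,0,0, 0,-0.82,0,0,0,0]'|grep -E 'ft'
python3 -m inch '[-0.051,-0.2,0,0,0,0, -0.121,-0.393,0,0,0,0, -0.211,-0.579,0,0,0,0, -0.3185,-0.755,0,0,0,0, -0.3185,-0.755,0,0,0,0]'|grep -E 'pos|ft'
python3 -m inch '[0.1075,0.176,0,0,0,0, 0.1975,0.362,0,0,0,0, 0.2675,0.555,0,0,0,0, 0.3185,0.755,0,0,0,0]'|grep -E 'ft'
python3 -m inch '[0.031,0.204,0,0,0,0, 0.0415,0.41,0,0,0,0, 0.031,0.616,0,0,0,0, 0,0.82,0,0,0,0]'|grep -E 'ft'
python3 -m inch '[-0.051,0.2,0,0,0,0, -0.121,0.393,0,0,0,0, -0.211,0.579,0,0,0,0, -0.296,0.72,0,0,0,0, -0.296,0.72,0,0,0,0]'|grep -E 'pos|ft|tim'
python3 - <<'E'
from pl import *
snap(4);cmp(3,4,.129)
# absolute height estimate of platen bottom/top edges: strongest row gradients along the -y face, side cam
c=get_calibration("side")
for t in(1,2,3,4):
    g=cv2.cvtColor(np.load(f"pics/side_{t}.npy"),cv2.COLOR_RGB2GRAY).astype(np.float32)
    prof=[]
    for z in np.arange(.105,.16,.002):
        P=proj(c,np.array([W(a,-.073,z) for a in np.linspace(-.05,.05,40)])).astype(np.float32)
        prof.append(cv2.remap(g,P[:,0][None],P[:,1][None],cv2.INTER_LINEAR).mean())
    print(t,np.round(prof).astype(int).tolist())
E
```

```text
ft_force: [2.4, 2.3, -0.3]
ft_force: [0.5, 1.1, 0.6]
position: [0.4062, 0.3523, 0.3071]
ft_force: [0.4, -0.3, 0.4]
ft_force: [-5.3, 5.0, 1.4]
ft_force: [-3.2, 3.1, -0.2]
time: 65.12
position: [0.5952, 0.3435, 0.3057]
ft_force: [-0.1, 0.3, 0.3]
scene flow -y 0.25 of 0.65 absdiff 3.2 3.0
   spindle absdiff 6.5
side flow -y 0.42 of 0.71 absdiff 3.8 3.2
   spindle absdiff 5.8
1 [132, 131, 130, 129, 128, 126, 125, 125, 124, 125, 125, 125, 126, 127, 132, 138, 139, 140, 142, 145, 145, 140, 135, 133, 132, 132, 132, 132]
2 [132, 131, 130, 128, 127, 126, 125, 125, 124, 125, 124, 123, 126, 134, 138, 139, 141, 144, 146, 143, 137, 134, 132, 132, 131, 132, 132, 132]
3 [132, 131, 129, 128, 127, 126, 126, 125, 124, 123, 124, 130, 137, 139, 140, 142, 145, 146, 141, 135, 133, 132, 131, 132, 132, 132, 132, 131]
4 [132, 131, 130, 129, 128, 126, 125, 124, 122, 124, 132, 138, 139, 140, 142, 146, 145, 139, 135, 133, 132, 132, 132, 132, 132, 132, 132, 131]
```

```bash

cat >> pl.py <<'E'
def prof(t):
    c=get_calibration("side");g=cv2.cvtColor(np.load(f"pics/side_{t}.npy"),cv2.COLOR_RGB2GRAY).astype(np.float32)
    Z=np.arange(.105,.16,.0005);v=[]
    for z in Z:
        P=proj(c,np.array([W(a,-.073,z) for a in np.linspace(-.05,.05,40)])).astype(np.float32)
        v.append(cv2.remap(g,P[:,0][None],P[:,1][None],cv2.INTER_LINEAR).mean())
    v=np.array(v);k=v.argmax();b=np.where(v[:k]<131.5)[0][-1];tt=k+np.where(v[k:]<139)[0][0]
    print("platen",t,"bottom %.4f top %.4f peak %.4f"%(Z[b],Z[tt],Z[k]))
E
python3 -m inch '[0.085,-0.141,0,0,0,0, 0.175,-0.327,0,0,0,0, 0.245,-0.52,0,0,0,0, 0.296,-0.72,0,0,0,0]'|grep -E 'ft'
python3 -m inch '[0.031,-0.204,0,0,0,0, 0.0415,-0.41,0,0,0,0, 0.031,-0.616,0,0,0,0, 0,-0.82,0,0,0,0]'|grep -E 'ft'
python3 -m inch '[-0.051,-0.2,0,0,0,0, -0.121,-0.393,0,0,0,0, -0.211,-0.579,0,0,0,0, -0.3185,-0.755,0,0,0,0, -0.3185,-0.755,0,0,0,0]'|grep -E 'pos|ft'
python3 -m inch '[0.1075,0.176,0,0,0,0, 0.1975,0.362,0,0,0,0, 0.2675,0.555,0,0,0,0, 0.3185,0.755,0,0,0,0]'|grep -E 'ft'
python3 -m inch '[0.031,0.204,0,0,0,0, 0.0415,0.41,0,0,0,0, 0.031,0.616,0,0,0,0, 0,0.82,0,0,0,0]'|grep -E 'ft'
python3 -m inch '[-0.051,0.2,0,0,0,0, -0.121,0.393,0,0,0,0, -0.211,0.579,0,0,0,0, -0.296,0.72,0,0,0,0, -0.296,0.72,0,0,0,0]'|grep -E 'pos|ft|tim'
python3 - <<'E'
from pl import *
snap(5);cmp(4,5,.127)
for t in(1,2,3,4,5):prof(t)
E
```

```text
ft_force: [3.4, 2.7, -1.2]
ft_force: [0.3, 0.5, 1.7]
position: [0.4062, 0.3523, 0.3071]
ft_force: [-0.1, -0.8, -0.1]
ft_force: [-5.4, 5.1, 1.0]
ft_force: [-4.1, 3.2, 0.5]
time: 67.38
position: [0.5944, 0.3444, 0.3056]
ft_force: [0.7, 0.4, -0.9]
scene flow -y 0.01 of 0.65 absdiff 1.2 1.0
   spindle absdiff 7.8
side flow -y -0.00 of 0.71 absdiff 1.5 2.5
   spindle absdiff 7.0
platen 1 bottom 0.1325 top 0.1475 peak 0.1440
platen 2 bottom 0.1300 top 0.1445 peak 0.1410
platen 3 bottom 0.1270 top 0.1415 peak 0.1385
platen 4 bottom 0.1245 top 0.1395 peak 0.1360
platen 5 bottom 0.1250 top 0.1395 peak 0.1360
```

```bash
python3 - <<'E'
from pl import *
for cn in("scene","side"):
    c=get_calibration(cn)
    G=[cv2.cvtColor(np.load(f"pics/{cn}_{t}.npy"),cv2.COLOR_RGB2GRAY) for t in(1,2,3,4,5)]
    p=proj(c,W(0,0,.30))[0].round().astype(int);mm=(proj(c,W(0,0,.303))-proj(c,W(0,0,.300)))[0,1]
    # column profile along the spindle tip, sub-pixel shift of the tip edge by 1D matching
    S=[cv2.resize(g[p[1]-25:p[1]+12,p[0]-3:p[0]+4].mean(1,dtype=np.float32)[:,None],(1,370),interpolation=cv2.INTER_CUBIC)[:,0] for g in G]
    def shift(a,b):
        best=[]
        for s in range(-5,30):
            A=a[60:220];B=b[60+s:220+s];best.append((np.abs(A-B).mean(),s/10))
        return min(best)
    print(cn,"3mm=%.2f px"%-mm,[tuple(np.round(shift(S[i],S[i+1]),2)) for i in range(4)],"2-step",[tuple(np.round(shift(S[i],S[i+2]),2)) for i in range(3)])
    print([G[-1][p[1]-25:p[1]+12,p[0]-3:p[0]+4].mean(1).round().astype(int).tolist()])
E
```

```text
scene 3mm=0.77 px [(np.float64(1.45), np.float64(0.0)), (np.float64(1.01), np.float64(0.0)), (np.float64(0.48), np.float64(0.0)), (np.float64(0.79), np.float64(0.0))] 2-step [(np.float64(2.06), np.float64(0.0)), (np.float64(0.84), np.float64(0.0)), (np.float64(1.0), np.float64(0.0))]
[[50, 53, 51, 48, 59, 134, 146, 133, 97, 55, 56, 101, 102, 107, 100, 102, 104, 105, 112, 123, 147, 159, 105, 157, 164, 163, 159, 120, 89, 55, 54, 53, 58, 56, 51, 94, 193]]
side 3mm=0.81 px [(np.float64(1.97), np.float64(0.1)), (np.float64(0.89), np.float64(0.0)), (np.float64(0.75), np.float64(0.0)), (np.float64(0.81), np.float64(0.0))] 2-step [(np.float64(2.21), np.float64(0.1)), (np.float64(1.13), np.float64(0.0)), (np.float64(0.94), np.float64(0.0))]
[[32, 33, 40, 57, 51, 41, 47, 47, 48, 44, 48, 50, 52, 58, 61, 67, 58, 53, 54, 66, 118, 177, 192, 196, 207, 214, 205, 157, 104, 86, 83, 91, 92, 77, 85, 133, 239]]
```

```bash
python3 - <<'E'
from pl import *
for cn in("scene","side"):
    c=get_calibration(cn);p=proj(c,W(0,0,.30))[0].round().astype(int)
    for t in(1,2,3,4,5):
        a=np.load(f"pics/{cn}_{t}.npy").astype(int);s=a[...,0]-a[...,2]
        v=s[p[1]-12:p[1]+8,p[0]-7:p[0]+8];m=np.clip(v-55,0,40)
        y,x=np.mgrid[:20,:15];print(cn,t,"centroid row %.2f sum %d"%((m*y).sum()/max(m.sum(),1),m.sum()),v[:,5:10].mean(1).round().astype(int).tolist())
E
```

```text
scene 1 centroid row 7.45 sum 6447 [35, 23, 25, 27, 29, 21, 30, 153, 164, 162, 162, 127, 43, 5, 4, 7, 6, 9, 6, 7]
scene 2 centroid row 7.65 sum 6590 [34, 23, 26, 27, 29, 23, 18, 64, 161, 164, 162, 160, 116, 25, 5, 6, 7, 6, 5, 7]
scene 3 centroid row 7.86 sum 6745 [34, 23, 26, 27, 29, 23, 21, 21, 100, 162, 163, 162, 163, 88, 12, 3, 6, 7, 6, 7]
scene 4 centroid row 8.02 sum 6774 [34, 22, 26, 28, 29, 24, 22, 25, 24, 134, 164, 161, 162, 156, 69, 7, 4, 8, 6, 6]
scene 5 centroid row 8.20 sum 6831 [34, 22, 26, 28, 29, 24, 22, 27, 31, 24, 155, 163, 162, 163, 140, 48, 6, 5, 6, 7]
side 1 centroid row 11.29 sum 3443 [37, 35, 32, 35, 36, 35, 43, 99, 135, 135, 139, 101, 27, 14, 12, 12, 13, 13, 13, 12]
side 2 centroid row 11.33 sum 3652 [37, 35, 31, 34, 36, 35, 44, 91, 129, 134, 135, 140, 82, 18, 14, 13, 11, 10, 12, 12]
side 3 centroid row 11.41 sum 3891 [38, 35, 32, 35, 35, 36, 43, 90, 128, 130, 134, 137, 138, 62, 15, 14, 13, 11, 11, 12]
side 4 centroid row 11.43 sum 4106 [37, 35, 32, 35, 36, 36, 44, 89, 128, 129, 132, 134, 139, 134, 50, 13, 13, 12, 13, 12]
side 5 centroid row 11.61 sum 4323 [38, 36, 32, 35, 35, 35, 45, 90, 128, 128, 129, 132, 136, 138, 123, 44, 12, 11, 11, 11]
```

The tip tracking shows that every swing wound 3.0 mm. The platen moved only about 77% of swing 4 and not at all in swing 5, so the squeeze is now about 3.7 mm. Three more teeth (2.25 mm) bring it to about 5.9 mm, so I'll do a three-tooth swing.

```bash

python3 -m inch '[0.085,-0.141,0,0,0,0, 0.175,-0.327,0,0,0,0, 0.245,-0.52,0,0,0,0, 0.296,-0.72,0,0,0,0]'|grep -E 'ft'
python3 -m inch '[0.031,-0.204,0,0,0,0, 0.0415,-0.41,0,0,0,0, 0.031,-0.616,0,0,0,0, 0,-0.82,0,0,0,0]'|grep -E 'ft'
python3 -m inch '[-0.03,-0.12,0,0,0,0, -0.063,-0.239,0,0,0,0, -0.063,-0.239,0,0,0,0, -0.063,-0.239,0,0,0,0]'|grep -E 'pos|ft'
python3 -m inch '[0.035,0.12,0,0,0,0, 0.063,0.239,0,0,0,0, 0.094,0.443,0,0,0,0, 0.1045,0.649,0,0,0,0, 0.094,0.855,0,0,0,0]'|grep -E 'ft'
python3 -m inch '[-0.031,0.204,0,0,0,0, -0.082,0.404,0,0,0,0, -0.152,0.597,0,0,0,0, -0.242,0.783,0,0,0,0, -0.327,0.924,0,0,0,0, -0.327,0.924,0,0,0,0]'|grep -E 'pos|ft|tim'
python3 - <<'E'
from pl import *
snap(6);cmp(5,6,.127);prof(6)
for cn in("scene","side"):
    c=get_calibration(cn);p=proj(c,W(0,0,.30))[0].round().astype(int)
    for t in(5,6):
        a=np.load(f"pics/{cn}_{t}.npy").astype(int);s=a[...,0]-a[...,2]
        v=s[p[1]-12:p[1]+8,p[0]-7:p[0]+8];print(cn,t,v[6:,5:10].mean(1).round().astype(int).tolist())
E
```

```text
ft_force: [3.4, 2.3, -0.4]
ft_force: [0.3, 0.4, -0.4]
position: [0.4512, 0.3708, 0.3064]
ft_force: [-1.0, 0.3, 1.0]
ft_force: [-4.9, 3.4, 0.8]
time: 69.4
position: [0.5963, 0.3433, 0.3049]
ft_force: [-0.4, -0.4, -0.3]
scene flow -y 0.01 of 0.65 absdiff 0.9 1.5
   spindle absdiff 5.1
side flow -y -0.00 of 0.71 absdiff 1.6 2.4
   spindle absdiff 5.9
platen 6 bottom 0.1250 top 0.1390 peak 0.1360
scene 5 [22, 27, 31, 24, 155, 163, 162, 163, 140, 48, 6, 5, 6, 7]
scene 6 [22, 27, 32, 20, 83, 163, 162, 162, 164, 103, 15, 5, 6, 6]
side 5 [45, 90, 128, 128, 129, 132, 136, 138, 123, 44, 12, 11, 11, 11]
side 6 [45, 91, 127, 127, 127, 128, 135, 136, 139, 83, 16, 13, 12, 12]
```

The tip moved another 2.1–2.25 mm, which is three teeth, so the squeeze is about 5.9 mm. I'll release, rise clear, check that nothing moved and hand in.

```bash

python3 -m inch '[0,0,0,0,0,0, 0,0,0,0,0,0, 0,0,0,0,0,0]' 40 5|grep -E 'wid|ft'
python3 -m inch '[0,0,-0.5,0,0,0, 0,0,-1,0,0,0, 0,0,-1,0,0,0]'|grep pos
python3 -m inch '[0,0,-0.5,0,0,0, 0,0,-1,0,0,0, 0,0,-1,0,0,0, 0,0,-1,0,0,0]'|grep pos
python3 - <<'E'
from pl import *
snap(7);cmp(6,7,.127)
print(hand_in())
E
```

```text
ft_force: [-0.3, -0.4, 0.3]
grip_width: 0.0361
position: [0.5963, 0.3466, 0.3962]
position: [0.5939, 0.3456, 0.4706]
scene flow -y -0.02 of 0.65 absdiff 1.9 2.0
   spindle absdiff 2.4
side flow -y 0.01 of 0.71 absdiff 1.8 18.9
   spindle absdiff 1.8
the job is handed in; nothing more can be done
None
```

The job is handed in: all four white moulds stand upright in the tray (one tipped on the front wall and was reset), the tray is fully home, and the platen squeezes the buffer by about 5.9 mm as estimated from the camera images; the verdict was not shown.

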